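# Clear the bread box lid and hold it at its airing setting

## Task

Take the salt shaker off the lid of the bread box and stand it upright on the round cork mat, and only then raise the lid by its steel bar until it is level with (parallel to) the setting arm beside it. The lid falls shut by itself, so keep hold of it there: the program finishes while the gripper is still holding the lid at that angle. Leave the setting arm where it is set, and do not knock over or push away the milk jug.

Things in the scene. Friction and masses are not known exactly. Their poses are not given: they have to be found in the camera images.
- bread_box: white box with a wooden lid, standing fixed on the worktop, 130 (x) x 200 (y) mm, top of the shut lid 66 mm above the worktop; origin under its centre; its x axis points from the front (bar side) to the hinge side, y to its left, z up; the room's wall cabinet hangs behind and above: its underside is 0.59 m above the worktop and its front stands 0.617 m ahead of the robot, so keep wrist and gripper low or well forward of it
- lid (a joint): angle of the wooden lid, rad: 0 shut (level), grows as its front rises, stops at 1.4; hinged along the box's y axis at the far upper edge; the lid weighs about 0.3 kg and falls shut when let go
- lid_hinge (a point): point on the hinge line at the middle of the lid, 65 mm behind the box's centre and 62 mm above the worktop; its x axis lies along the lid away from the bar and turns with the lid
- lid_bar (a point): middle of the lid's round steel bar, 12 mm thick, parallel to the hinge line and 185 mm from it; 100 mm of it is free between the two round legs that carry it, and it stands 52 mm in front of the lid's front edge with nothing between; at lid angle q it is at 185*cos(q) mm in front of and 185*sin(q) mm above the hinge line; x axis as at lid_hinge
- setting_arm (a joint): angle of the setting arm, rad, measured like the lid's: 0 level, grows upward; set somewhere between 0.4 and 0.75 and stiff; the lid is level with the arm when both angles are equal
- setting_tip (a point): middle of the small knob at the end of the setting arm, a narrow steel bar 10 mm high on the left (+y) side of the box, 109 to 127 mm from the box's middle, turning on the same hinge line as the lid; this point lies 135 mm from the hinge line; x axis along the arm towards the hinge
- salt_shaker: glass salt shaker with a grey domed top, 44 mm across and 90 mm tall, about 0.1 kg, standing on the lid at the start; origin at the centre of its underside, z up along it
- cork_mat: round cork mat, 120 mm across and 8 mm thick, fixed to the left of the box on a thin black bar mat (its top 5.5 mm above the worktop); origin at the centre of the cork's underside, its top is 8 mm above that
- milk_jug: steel milk jug with a handle, 86 x 121 mm and 126 mm tall, a bystander standing to the left of the cork mat; origin at the middle of its underside
Things that resemble listed ones, but are neither listed nor needed, are in the scene too. What is shaped like the salt_shaker but black or turquoise is not meant.

How it is judged:
By the outcome, as a careful person would: the job done as asked, in the order asked, and still so for the second after the job is handed in, while the arm keeps its last pose, push and grip.
It also fails if it takes over 54 s, if anything falls off the work surface, if the arm or the gripper's body presses on something with over 40 N, if the wrist force passes 120 N, or if a joint passes its speed limit or range.

## Robot

A 6-joint arm with a two-finger parallel gripper is mounted at the origin on a cart in front of the work surface, level with it; the furniture and walls round the work are solid. World frame = base frame: x ahead of the robot, y to its left, z up, the work surface at z = 0. Lengths are in mm, angles in rad, forces in N, time in s.
With the tool pointing down it reaches from about 275 to 1000 mm from the base axis. Payload 8.4 kg.
Tool frame: the origin (TCP) lies on the centre line of the jaws, within the pads' length; the fingertips stand 22 mm ahead of it and the grasp point (between the pads) lies 3 mm ahead of it; z points along the fingers, x is the direction in which the jaws open and shut, and the axes are right-handed (so a half turn about z gives the same grasp; the last joint's range is limited). The gripper opens to 85 mm and grips with 20 to 120 N. Pads are 22 mm wide; open, the fingers measure 114 mm over their backs; the gripper's body (76 mm by 85 mm) begins 54 mm behind the grasp point. The pads swing forward as they close: fully open they stand 13 mm farther back than shut.
Start: joints at [1.248, 0.353, 1.633, -0, 1.155, -0.002], TCP at [197.077, 593.118, 253.281] pointing down, gripper open.
Joint ranges: [-2.63, 2.63], [-0.92, 2.1], [0.06, 2.66], [-1.3, 4.44], [0, 2.69], [-3.02, 3.02]. Speed limits (rad/s): [2.22, 2.22, 2.79, 3.14, 3.14, 3.14].

## Interface

Orientations are given as [roll, pitch, yaw] about the fixed x, y, z axes, in that order (R = Rz(yaw) Ry(pitch) Rx(roll)).
In Python, from rig import status, viewer, job gives the robot as it stands.
- The arm moves only by the tool send_rows, never from a script. Its argument "plan" is a list of rows, each a list of 3 entries, a list of its own where there are three numbers: the shift along the tool's x, y, z in m, then the turn, a rotation vector about the tool's x, y, z in rad, then the opening, from -1 (shut) to 1 (fully open). In form: [[[x, y, z], [rx, ry, rz], jaw], ...]. A call has exactly 5 rows; each row is the pose to reach, as a shift and turn from the pose measured when the call began, along the tool's axes at that moment; what a row does not reach only later rows make up. A row lasts 1/12 s, in which the tool goes at most 41.7 mm and 7.16 degrees, less where a joint would pass 70% of its speed; a pose out of reach is approached as far as the arm can. A call with a gripper value outside its range is refused whole. The fingers move at their own pace and stop on an object; "squeeze" is the grip in N (left out, the last holds). Time passes only in rows, so rows that repeat a pose let the fingers close, or fill a call up. It gives the time, the measured TCP pose, the force and the opening at its end, in the units of the state.
- status.sense(): the state, without advancing time (a new reading comes with each control period).
- viewer.grab_frame(name): name is "scene" or "top"; returns the picture (480x640x3 uint8, red, green, blue); there is no depth.
- viewer.camera_params(name): a dict with "intrinsics" (3x3 intrinsics, pixels), "dist_coeffs" ([k1, k2, p1, p2, k3] as OpenCV has them; the pictures are not rectified), "xyz" and "orientation" of the camera in the world. Camera axes: x right, y down, z forward; pixel columns grow to the right and rows downward; lengths in mm; the calibration is good to about 2 mm. A picture is of the moment at which its call begins. camera_params takes no time and is no camera call.
- job.sign_off(): hands the job in, once; it reports no verdict.
Trained networks look in the newest picture that a camera, given by its name, has taken for a name from the list of things; names that differ only in an ending like _2 or _b are one class to them, and where a whole thing is asked for, a point or a joint stands for the part that bears it (a point fixed in the world has none). Each returns a list of dicts, best first, with "p" (0 to 1); they miss things now and then, are a little off and sometimes report something else, mostly with a low value. They report only what shows in the picture. A call takes as long as a camera call. They do not tell look-alikes from the thing itself.
- viewer.cut_out(label, camera): "mask" (480x640 bool, what is visible of it) and "extent" ([left, top, width, height] in pixels, round what is visible of it).
The state is a dict: "clock": time; "qpos": joint angles; "qvel": joint speeds; "joint_efforts": joint torques, N m; "eef_pos": TCP position; "tcp_rot": TCP orientation; "contact_force": force on the tool from outside, world axes, zero at the start; "wrist_torque": the same for the moment, N m; "opening": opening from 0.0 (shut) to 1.0 (fully open).
Only numpy, scipy, OpenCV 4.12 (cv2) and the standard library are available. Lean on these libraries where they do the work, as an engineer would, in place of code of your own. Each camera call takes 0.05 s, during which the arm holds its last target.

## Working session

There is one attempt and no reset: what is moved stays moved. The work goes in short steps, Python scripts to look and compute and a tool call to move; the robot and the scene stay as the last step left them, time stands still between calls to the robot, and variables do not carry over. Pictures are saved under pics/ and viewed, and the job is handed in when it is done.

Besides the shell and the picture viewer there is one more tool, called in YAML: its name, and indented under it one key for each argument. send_rows: Moves the arm, as the interface text tells. Its arguments: {"type":"object","properties":{"plan":{"type":"array"},"squeeze":{"type":"number"}},"required":["plan"]}

```bash
mkdir -p pics; python3 - <<'E'
from rig import status, viewer, job
import cv2,numpy as np
for n in ["scene","top"]:
    im=viewer.grab_frame(n); cv2.imwrite(f"pics/{n}0.png",im[:,:,::-1])
    p=viewer.camera_params(n); print(n,p)
print(status.sense())
E
```

```text
scene {'intrinsics': array([[593.59846252,   0.        , 316.92658051],
       [  0.        , 593.59846252, 238.79784172],
       [  0.        ,   0.        ,   1.        ]]), 'dist_coeffs': array([-0.06294661,  0.        ,  0.        ,  0.        ,  0.        ]), 'xyz': array([-159.97686007, 1165.91867549,  789.50057975]), 'orientation': array([-2.09280596,  0.00691555, -2.545272  ])}
top {'intrinsics': array([[553.30097574,   0.        , 319.87565213],
       [  0.        , 553.30097574, 238.2047462 ],
       [  0.        ,   0.        ,   1.        ]]), 'dist_coeffs': array([-0.08576942,  0.        ,  0.        ,  0.        ,  0.        ]), 'xyz': array([ 418.10064505,  165.49048541, 1207.69815834]), 'orientation': array([-3.03456935, -0.00491171, -1.5963367 ])}
{'clock': 0.1, 'qpos': array([ 1.24758245e+00,  3.53587103e-01,  1.63404973e+00,  1.21432652e-05,
        1.15520399e+00, -2.39259307e-03]), 'qvel': array([-5.62058544e-04, -2.09925834e-03, -2.01505651e-03, -1.22669949e-03,
        8.71029329e-05, -1.74993067e-03]), 'joint_efforts': array([ 9.79386641e-04, -6.06358337e+01, -3.42816210e+01,  2.86439374e-06,
        4.13936665e-03, -1.38343361e-05]), 'eef_pos': array([196.95776201, 592.73766519, 252.63590082]), 'tcp_rot': array([-3.14157856e+00,  1.24814469e-03,  1.24997014e+00]), 'contact_force': array([1.17020852, 0.55164264, 0.13572088]), 'wrist_torque': array([0.02831472, 0.04575474, 0.01753273]), 'opening': 1.0032916198963053}
```

View pics/scene0.png

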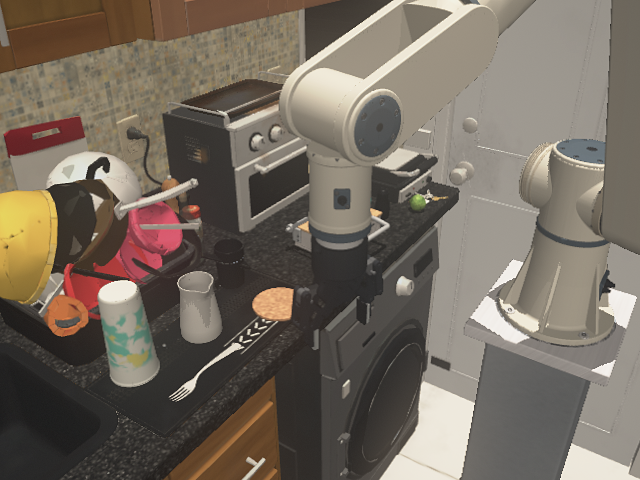

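View pics/top0.png

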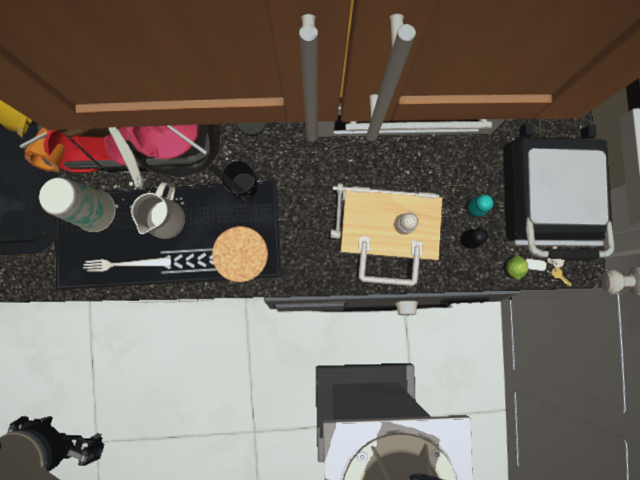

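```bash
cat > h.py <<'E'
from rig import status, viewer, job
import cv2,numpy as np
from scipy.spatial.transform import Rotation as Ro
def cam(n):
    p=viewer.camera_params(n); return p["intrinsics"],p["dist_coeffs"],np.array(p["xyz"]),Ro.from_euler('xyz',p["orientation"]).as_matrix()
def ray(n,uv):
    K,d,c,R=cam(n); q=cv2.undistortPoints(np.array(uv,float).reshape(-1,1,2),K,d).reshape(-1,2)
    return c,np.c_[q,np.ones(len(q))]@R.T
def atz(n,uv,z):
    c,r=ray(n,uv); return c+r*((z-c[2])/r[:,2])[:,None]
def proj(n,P):
    K,d,c,R=cam(n); P=np.array(P,float).reshape(-1,3)
    return cv2.projectPoints(P,cv2.Rodrigues(R.T)[0],-R.T@c,K,d)[0].reshape(-1,2)
def st():
    s=status.sense(); print("t",round(s["clock"],2),"pos",s["eef_pos"].round(1),"rpy",s["tcp_rot"].round(4),"F",s["contact_force"].round(1),"op",round(s["opening"],3),"q",s["qpos"].round(3)); return s
E
python3 - <<'E'
from h import *
im=viewer.grab_frame("top"); 
for l in ["bread_box","lid","salt_shaker","cork_mat","milk_jug","setting_arm"]:
    for r in viewer.cut_out(l,"top")[:3]:
        m=r["mask"]; ys,xs=np.nonzero(m); print(l,round(r["p"],2),r["extent"],xs.mean().round(1),ys.mean().round(1),m.sum())
        np.save(f"m_{l}_{round(r['p'],2)}.npy",m)
cv2.imwrite("pics/crop.png",cv2.resize(im[160:310,190:460,::-1],None,fx=2.9,fy=2.9,interpolation=cv2.INTER_CUBIC))
print(atz("top",[[240,253]],13.5),proj("scene",[450,0,66]))
E
```

```text
bread_box 0.84 [330.0, 184.1, 112.3, 102.6] 387.7 227.4 7043
lid 0.88 [338.4, 187.7, 102.7, 99.5] 390.1 228.7 6524
salt_shaker 0.92 [462.6, 230.8, 24.1, 20.1] 474.3 238.0 430
salt_shaker 0.8 [397.4, 211.2, 21.4, 28.4] 406.1 223.2 361
salt_shaker 0.68 [469.5, 189.7, 20.8, 29.5] 479.1 205.5 389
cork_mat 0.68 [211.7, 228.1, 55.3, 55.1] 239.2 254.3 2323
cork_mat 0.29 [341.4, 189.0, 98.8, 94.2] 390.4 228.3 6369
milk_jug 0.68 [130.2, 182.9, 54.5, 56.6] 158.0 213.2 2045
setting_arm 0.72 [331.2, 185.3, 8.6, 55.7] 337.1 214.6 223
[[518.30140565 330.21333203  13.5       ]] [[378.52679921 228.63014707]]
```

View pics/crop.png

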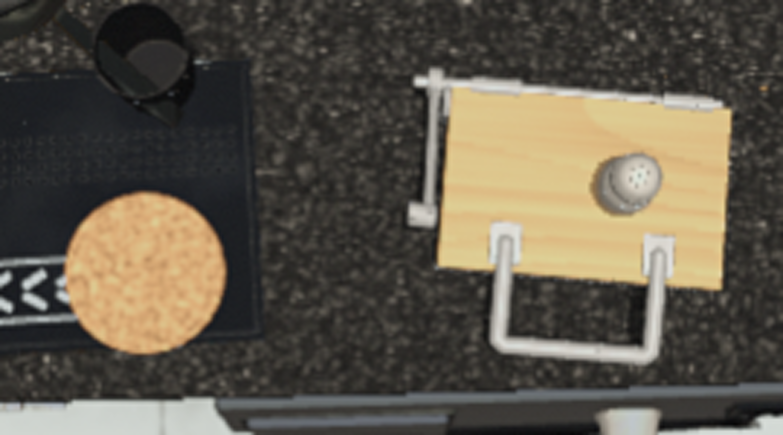

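```bash
cat > fit.py <<'E'
from h import *
from scipy.optimize import least_squares
def box2w(p,L):
    x,y,a=p[:3]; L=np.atleast_2d(L); c,s=np.cos(a),np.sin(a)
    return np.c_[x+c*L[:,0]-s*L[:,1],y+s*L[:,0]+c*L[:,1],L[:,2]]
uv=np.array([[438,266],[721,290],[732,108],[500,344],[653,355]])/2.9+[190,160]
E
python3 - <<'E'
from fit import *
L=[[-68,100,66],[-68,-100,66],[65,-100,66],[-120,52,62],[-120,-52,62]]
f=lambda p:(proj("top",box2w(p,L))-uv).ravel()
r=least_squares(f,[560,30,0]);print(r.x,f(r.x).reshape(-1,2).round(1))
p=r.x
k=np.array([421,214])/2.9+[190,160]
# hinge post
for q in np.arange(.35,.85,.05):
    P=box2w(p,[[65-135*np.cos(q),118,62+135*np.sin(q)]])
    print(q.round(2),proj("top",P)[0]-k)
sh=np.array([[637,173]])/2.9+[190,160]   # dome top
ba=np.array([[625,190]])/2.9+[190,160]
print(atz("top",sh,66+88),atz("top",atz("top",ba,0)[:,:2]*0+ba,66+45))
print("mat",atz("top",[[239.7,253.9]],13.5))
print("bar",box2w(p,[[-120,0,62]]), "shaker proj scene",proj("scene",[[atz("top",sh,154)[0][0],atz("top",sh,154)[0][1],154]]))
print(atz("top",[[158,213]],100))
E
```

```text
[ 5.67958580e+02  3.87071525e+00 -1.10592661e-01] [[ 1.4 -0.1]
 [-0.3 -0.2]
 [-0.3 -0.3]
 [ 1.   0.1]
 [-1.8  0.5]]
0.35 [-0.50842603 12.26382307]
0.4 [-0.30650198 10.73494441]
0.45 [-0.0916157   9.03976705]
0.5 [0.1357904  7.18069681]
0.55 [0.37521366 5.16081818]
0.6 [0.62609085 2.98391323]
0.65 [0.8877983  0.65447591]
0.7 [ 1.15965253 -1.82227889]
0.75 [ 1.44091151 -4.44041194]
0.8 [ 1.73077651 -7.19326253]
[[562.7710875  -16.57369348 154.        ]] [[557.02223333 -15.15010939 111.        ]]
mat [[516.3614226  330.88612971  13.5       ]]
bar [[448.69167661  17.11479848  62.        ]] shaker proj scene [[344.49292197 184.12007381]]
[[596.76953534 485.18929137 100.        ]]
```

```bash
cat >> h.py <<'E'
def go(pos,pitch=0.0,yaw=-0.11,ret=False):
    """pitch: tilt of tool forward (tool z leans to +x) from down; prints shift (m), rotvec in tool axes"""
    s=st(); R0=Ro.from_euler('xyz',s["tcp_rot"]); 
    R1=Ro.from_euler('z',yaw)*Ro.from_euler('y',-pitch)*Ro.from_euler('x',np.pi)
    sh=R0.inv().apply(np.array(pos)-s["eef_pos"])/1000; rv=(R0.inv()*R1).as_rotvec()
    print("shift",sh.round(4),"turn",rv.round(4))
E
python3 - <<'E'
from h import *
go([562,-16,230])
E
```

```text
t 0.45 pos [197.1 593.  253.2] rpy [3.1416e+00 2.0000e-04 1.2500e+00] F [ 0.2 -1.3  0.9] op 1.0 q [ 1.248  0.353  1.634 -0.     1.155 -0.002]
shift [-0.4629  0.5384  0.0233] turn [1.00e-04 2.00e-04 1.36e+00]
```

send_rows:
  plan:
    - [[-0.025,0.03,0],[0,0,0.07],1]
    - [[-0.05,0.058,0],[0,0,0.16],1]
    - [[-0.075,0.087,0.002],[0,0,0.25],1]
    - [[-0.1,0.116,0.003],[0,0,0.34],1]
    - [[-0.125,0.145,0.005],[0,0,0.42],1]

```text
clock: 0.87
eef_pos: [295.8, 427.3, 248.4]
tcp_rot: [3.142, -0.0, 0.826]
contact_force: [0.4, -0.4, 0.8]
opening: 1.0
```

```bash
python3 - <<'E'
from h import *
go([562,-16,230])
E
```

```text
t 0.87 pos [295.8 427.3 248.4] rpy [ 3.1415e+00 -4.0000e-04  8.2600e-01] F [ 0.4 -0.4  0.8] op 1.0 q [ 0.962  0.194  1.862 -0.     1.085  0.137]
shift [-0.1455  0.4962  0.0183] turn [-1.00e-04 -4.00e-04  9.36e-01]
```

send_rows:
  plan:
    - [[-0.01,0.036,0],[0,0,0.09],1]
    - [[-0.021,0.074,0],[0,0,0.19],1]
    - [[-0.032,0.112,0],[0,0,0.29],1]
    - [[-0.043,0.15,0],[0,0,0.39],1]
    - [[-0.054,0.188,0],[0,0,0.49],1]

```text
clock: 1.28
eef_pos: [398.1, 258.5, 248.7]
tcp_rot: [-3.141, -0.001, 0.331]
contact_force: [-0.1, 0.8, -1.1]
opening: 1.002
```

```bash
python3 - <<'E'
from h import *
go([562,-16,230])
E
```

```text
t 1.28 pos [398.1 258.5 248.7] rpy [-3.1413e+00 -1.2000e-03  3.3130e-01] F [-0.1  0.8 -1.1] op 1.002 q [0.573 0.121 1.95  0.    1.069 0.241]
shift [0.0657 0.3129 0.0186] turn [-0.0006 -0.0011  0.4413]
```

send_rows:
  plan:
    - [[0.008,0.038,0],[0,0,0.08],1]
    - [[0.016,0.077,0],[0,0,0.16],1]
    - [[0.024,0.116,0],[0,0,0.24],1]
    - [[0.032,0.154,0],[0,0,0.32],1]
    - [[0.04,0.192,0],[0,0,0.4],1]

```text
clock: 1.7
eef_pos: [499.1, 88.0, 249.0]
tcp_rot: [-3.141, -0.002, -0.073]
contact_force: [0.5, 1.4, -0.2]
opening: 0.998
```

```bash
python3 - <<'E'
from h import *
im=viewer.grab_frame("scene"); cv2.imwrite("pics/s1.png",im[:,:,::-1])
im=viewer.grab_frame("top"); cv2.imwrite("pics/t1.png",im[:,:,::-1])
go([562,-16,230])
cv2.imwrite("pics/s1c.png",0) if 0 else None
E
```

```text
t 1.8 pos [500.8  85.8 249. ] rpy [ 3.1414e+00 -2.9000e-03 -7.6000e-02] F [0.2 0.8 0.1] op 1.001 q [ 1.670e-01  1.740e-01  1.886e+00 -1.000e-03  1.079e+00  2.440e-01]
shift [0.0687 0.0969 0.0192] turn [ 0.0002 -0.003   0.034 ]
```

View pics/s1.png

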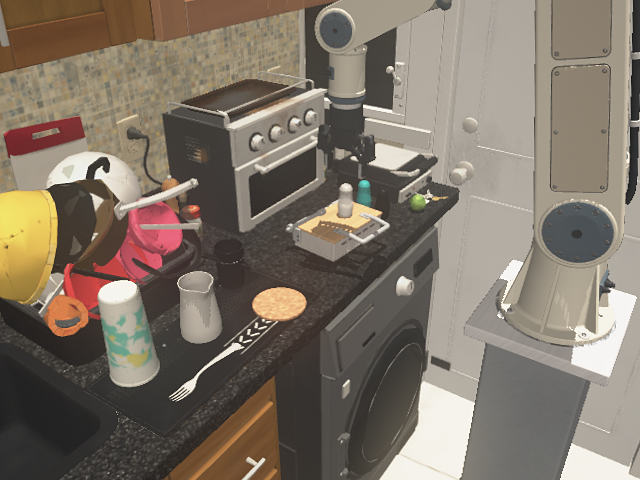

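Box with shaker fully visible near (340,225). Zoom for arm angle and shaker position.

```bash
python3 - <<'E'
import cv2
im=cv2.imread("pics/s1.png"); cv2.imwrite("pics/s1c.png",cv2.resize(im[175:265,280:400],None,fx=6.6,fy=6.6,interpolation=cv2.INTER_CUBIC))
E
```

```text
(no output)
```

View pics/s1c.png

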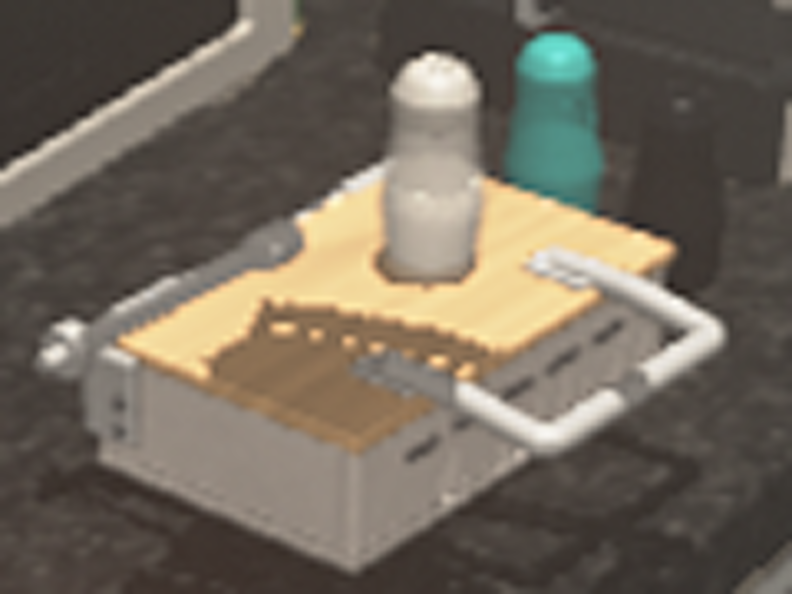

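```bash
python3 - <<'E'
from fit import *
S=lambda a:(np.array(a)+.5)/6.6+[280,175]-.5
T=lambda a:(np.array(a)+.5)/2.9+[190,160]-.5
uvt=T([[438,266],[721,290],[732,108],[500,344],[653,355]])
Lt=[[-68,100,66],[-68,-100,66],[65,-100,66],[-120,52,62],[-120,-52,62]]
uvs=S([[357,447],[678,245],[545,438],[712,330],[355,572]])
Ls=[[-68,100,66],[-68,-100,66],[-120,52,62],[-120,-52,62],[-65,100,0]]
kt,ks=T([421,214]),S([280,240])
def f(p,flat=True):
    K=[[65-135*np.cos(p[3]),118,62+135*np.sin(p[3])]]
    # allow small image offsets of each camera (calib)
    r=np.r_[proj("top",box2w(p,Lt))-uvt, proj("top",box2w(p,K))-kt, proj("scene",box2w(p,Ls))-uvs+p[4:6],proj("scene",box2w(p,K))-ks+p[4:6]]
    return np.r_[r.ravel(),p[4:6]] if flat else r
r=least_squares(f,[568,4,-.11,.6,0,0],loss='soft_l1');print(r.x.round(4));print(f(r.x,0).round(1))
p=r.x; print("bar",box2w(p,[[-120,0,62]]))
c1,r1=ray("top",T([[637,173]]));c2,r2=ray("scene",S([[437,62]])-p[4:6])
A=np.c_[r1[0],-r2[0]];t=np.linalg.lstsq(A,c2-c1,rcond=None)[0];print(c1+r1[0]*t[0],c2+r2[0]*t[1])
print("base",atz("scene",S([[430,268]])-p[4:6],66))
# lateral axis of shaker at z 110 in both
for z in (85,110,150):
  print(proj("scene",[560,-16,z])+p[4:6], proj("top",[560,-16,z]))
print(S([[437,62],[432,215]]))
E
```

```text
[ 5.687067e+02  4.745000e+00 -1.146000e-01  6.522000e-01  4.984000e-01
 -1.877000e-01]
[[ 1.2 -0.3]
 [-0.6 -0. ]
 [-0.3 -0.2]
 [ 0.7 -0. ]
 [-2.2  0.6]
 [ 0.7  0.3]
 [ 0.4 -2.2]
 [-0.5 -0.4]
 [ 0.9 -0.1]
 [ 0.   0.7]
 [-0.4  1.4]
 [-0.9  0.2]]
bar [[449.49358403  18.46463972  62.        ]]
[563.40508308 -15.94358282 154.13415067] [560.90194556 -17.41958017 154.04310657]
base [[560.01245859 -13.47126358  66.        ]]
[[345.3580761  208.35750525]] [[403.85992634 225.71012491]]
[[345.5148584 199.7484157]] [[405.79630282 224.10035857]]
[[345.76937601 185.68658075]] [[409.08028739 221.36981143]]
[[345.78787879 183.96969697]
 [345.03030303 207.15151515]]
```

send_rows:
  plan:
    - [[0.018,0.025,0],[0,0.002,0.01],1]
    - [[0.038,0.055,0],[0,0.002,0.02],1]
    - [[0.058,0.082,0.003],[0,0.002,0.03],1]
    - [[0.067,0.0965,0.015],[0,0.002,0.034],1]
    - [[0.0675,0.0967,0.04],[0,0.002,0.034],1]

```text
clock: 2.22
eef_pos: [564.5, -18.2, 211.4]
tcp_rot: [3.141, -0.012, -0.112]
contact_force: [0.5, 0.1, 0.3]
opening: 0.998
```

```bash
python3 - <<'E'
from h import *
go([561,-16,120])
im=viewer.grab_frame("scene"); cv2.imwrite("pics/s2.png",cv2.resize(im[130:280,260:420,::-1],None,fx=4,fy=4,interpolation=cv2.INTER_CUBIC))
E
```

```text
t 2.22 pos [564.5 -18.2 211.4] rpy [ 3.1414 -0.0117 -0.1118] F [0.5 0.1 0.3] op 0.998 q [-3.400e-02  2.990e-01  1.813e+00 -1.000e-03  1.018e+00  7.800e-02]
shift [-0.0048 -0.0018  0.0914] turn [ 0.0002 -0.0117 -0.0018]
```

View pics/s2.png

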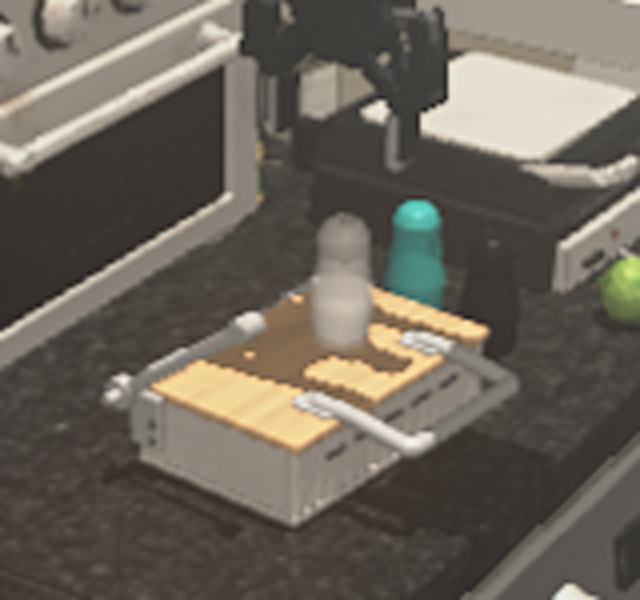

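send_rows:
  plan:
    - [[-0.0045,-0.0018,0.02],[0,-0.012,-0.002],1]
    - [[-0.0045,-0.0018,0.045],[0,-0.012,-0.002],1]
    - [[-0.0045,-0.0018,0.07],[0,-0.012,-0.002],1]
    - [[-0.0045,-0.0018,0.088],[0,-0.012,-0.002],1]
    - [[-0.0045,-0.0018,0.0915],[0,-0.012,-0.002],1]

```text
clock: 2.68
eef_pos: [553.7, -13.7, 110.9]
tcp_rot: [3.141, 0.015, -0.108]
contact_force: [-0.6, -0.0, 0.8]
opening: 1.003
```

send_rows:
  plan:
    - [[0,0,0],[0,0,0],0.4]
    - [[0,0,0],[0,0,0],0.2]
    - [[0,0,0],[0,0,0],0]
    - [[0,0,0],[0,0,0],-0.2]
    - [[0,0,0],[0,0,0],-0.3]
  squeeze: 35

```text
clock: 3.1
eef_pos: [555.2, -13.5, 113.0]
tcp_rot: [3.142, 0.012, -0.109]
contact_force: [-0.4, 0.3, 7.0]
opening: 0.474
```

```bash
python3 - <<'E'
from h import *
go([561,-16,120])
im=viewer.grab_frame("scene"); cv2.imwrite("pics/s3.png",cv2.resize(im[130:280,260:420,::-1],None,fx=4,fy=4,interpolation=cv2.INTER_CUBIC))
E
```

```text
t 3.1 pos [555.2 -13.5 113. ] rpy [ 3.1415  0.0117 -0.1085] F [-0.4  0.3  7. ] op 0.474 q [-2.800e-02  4.260e-01  1.888e+00  1.000e-03  8.390e-01  8.000e-02]
shift [ 0.0059  0.0018 -0.0071] turn [0.0001 0.0117 0.0015]
```

View pics/s3.png

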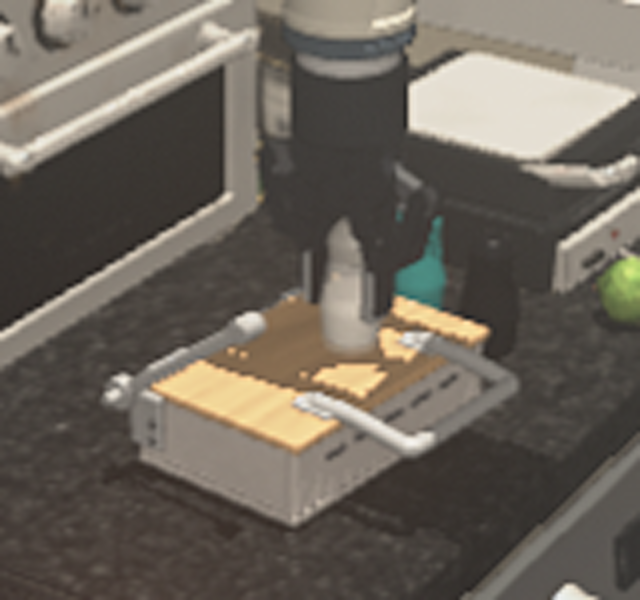

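send_rows:
  plan:
    - [[0,0,0],[0,0,0],-0.6]
    - [[0,0,0],[0,0,0],-0.6]
    - [[0,0,-0.003],[0,0,0],-0.6]
    - [[0,0,-0.01],[0,0,0],-0.6]
    - [[0,0,-0.02],[0,0,0],-0.6]

```text
clock: 3.57
eef_pos: [554.8, -13.6, 133.0]
tcp_rot: [3.141, 0.013, -0.109]
contact_force: [0.3, 0.1, -0.5]
opening: 0.475
```

```bash
python3 - <<'E'
from h import *
go([516,331,180])
im=viewer.grab_frame("scene"); cv2.imwrite("pics/s4.png",cv2.resize(im[130:280,260:420,::-1],None,fx=4,fy=4,interpolation=cv2.INTER_CUBIC))
E
```

```text
t 3.57 pos [554.8 -13.6 133. ] rpy [ 3.1414  0.0134 -0.1086] F [ 0.3  0.1 -0.5] op 0.475 q [-2.800e-02  3.970e-01  1.876e+00  1.000e-03  8.810e-01  8.000e-02]
shift [-0.0765 -0.3383 -0.046 ] turn [0.0002 0.0134 0.0014]
```

View pics/s4.png

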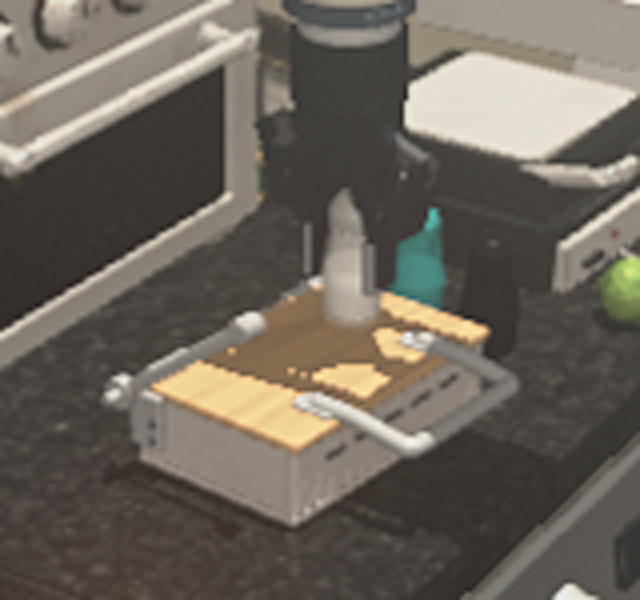

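send_rows:
  plan:
    - [[0,0,-0.02],[0,0.007,0],-0.6]
    - [[0,0,-0.05],[0,0.013,0],-0.6]
    - [[-0.002,-0.006,-0.08],[0,0.013,0],-0.6]
    - [[-0.006,-0.025,-0.095],[0,0.013,0],-0.6]
    - [[-0.012,-0.055,-0.1],[0,0.013,0],-0.6]

```text
clock: 4.03
eef_pos: [553.1, 41.3, 239.6]
tcp_rot: [-3.141, -0.009, -0.111]
contact_force: [0.8, 1.0, -1.0]
opening: 0.475
```

send_rows:
  plan:
    - [[-0.007,-0.035,0],[0,0,0],-0.6]
    - [[-0.015,-0.07,0],[0,0,0],-0.6]
    - [[-0.023,-0.105,0],[0,0,0],-0.6]
    - [[-0.031,-0.14,0],[0,0,0],-0.6]
    - [[-0.039,-0.17,0],[0,0,0],-0.6]

```text
clock: 4.45
eef_pos: [532.8, 216.8, 240.2]
tcp_rot: [-3.14, -0.01, -0.111]
contact_force: [0.9, 0.6, -1.4]
opening: 0.474
```

```bash
python3 - <<'E'
from h import *
go([516,331,140])
E
```

```text
t 4.45 pos [532.8 216.8 240.2] rpy [-3.1404 -0.0099 -0.1108] F [ 0.9  0.6 -1.4] op 0.474 q [ 0.386  0.285  1.762 -0.004  1.086  0.498]
shift [-0.0304 -0.1115  0.1   ] turn [-0.0012 -0.0099 -0.0008]
```

send_rows:
  plan:
    - [[-0.008,-0.033,0],[-0.001,-0.005,0],-0.6]
    - [[-0.017,-0.065,0.01],[-0.001,-0.01,0],-0.6]
    - [[-0.025,-0.093,0.03],[-0.001,-0.01,0],-0.6]
    - [[-0.03,-0.108,0.055],[-0.001,-0.01,0],-0.6]
    - [[-0.03,-0.1115,0.08],[-0.001,-0.01,0],-0.6]

```text
clock: 4.87
eef_pos: [515.9, 334.2, 160.3]
tcp_rot: [-3.139, -0.002, -0.109]
contact_force: [0.2, 0.3, -0.9]
opening: 0.475
```

send_rows:
  plan:
    - [[0,0,0],[0,0,0],-0.6]
    - [[0,0,0],[0,0,0],-0.6]
    - [[0,0,0],[0,0,0],-0.6]
    - [[0,0,0],[0,0,0],-0.6]
    - [[0,0,0],[0,0,0],-0.6]

```text
clock: 5.28
eef_pos: [516.8, 334.1, 162.1]
tcp_rot: [-3.138, -0.004, -0.109]
contact_force: [0.3, 0.0, -1.2]
opening: 0.474
```

```bash
python3 - <<'E'
from h import *
go([516,331,61])
for n in("scene","top"):
  im=viewer.grab_frame(n)
  c=im[150:350,180:400] if n=="scene" else im[170:320,150:330]
  cv2.imwrite(f"pics/{n}5.png",cv2.resize(c[:,:,::-1],None,fx=3,fy=3,interpolation=cv2.INTER_CUBIC))
E
```

```text
t 5.28 pos [516.8 334.1 162.1] rpy [-3.1375 -0.0036 -0.1093] F [ 0.3  0.  -1.2] op 0.474 q [5.710e-01 4.330e-01 1.737e+00 1.000e-03 9.670e-01 6.800e-01]
shift [-0.0009  0.0035  0.1011] turn [-0.0041 -0.0036  0.0007]
```

View pics/scene5.png

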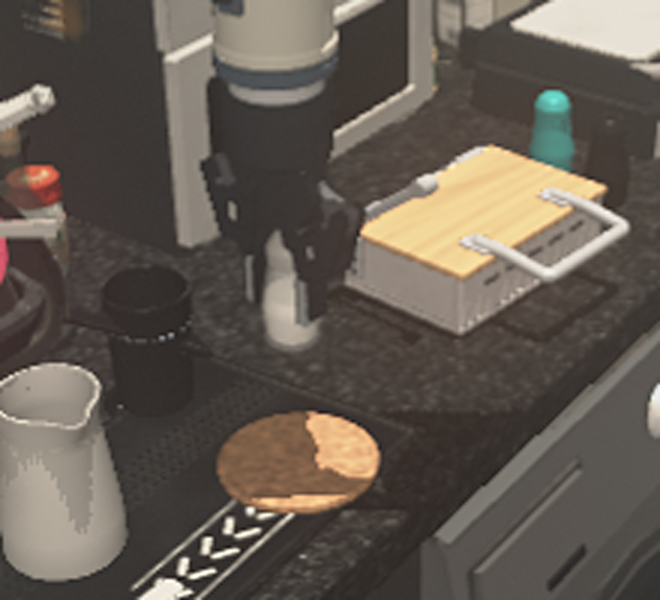

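View pics/top5.png

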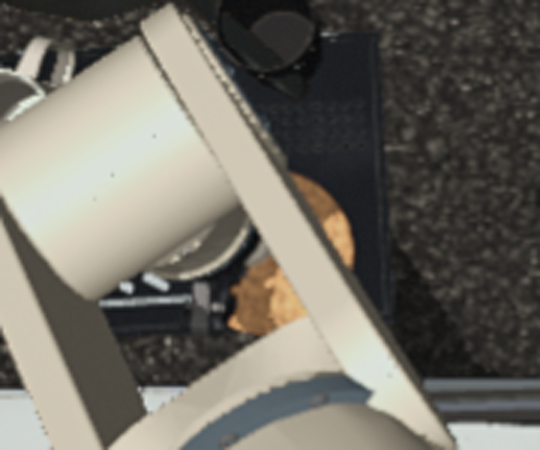

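```bash
python3 - <<'E'
from h import *
im=viewer.grab_frame("scene")
for r in viewer.cut_out("salt_shaker","scene")[:4]: print(r["p"],r["extent"])
a=proj("scene",[[517,334,z] for z in (115,160,205)]); print(a)
c=im[215:285,240:310].copy(); c=cv2.resize(c[:,:,::-1],None,fx=8,fy=8,interpolation=cv2.INTER_CUBIC)
# model outline of cylinder 44mm
for z in (115,150):
    t=np.linspace(0,2*np.pi,60); q=proj("scene",np.c_[517+22*np.cos(t),334+22*np.sin(t),0*t+z])
    cv2.polylines(c,[((q-[240,215]+.5)*8).astype(int)],True,(0,0,255),1)
cv2.imwrite("pics/s6.png",c)
E
```

```text
0.91 [376.7, 187.1, 13.2, 32.3]
0.73 [266.2, 227.9, 19.9, 40.7]
0.52 [357.7, 179.1, 11.7, 24.6]
[[275.45675821 263.42759723]
 [274.55404852 245.2152464 ]
 [273.62335203 226.33007695]]
```

View pics/s6.png

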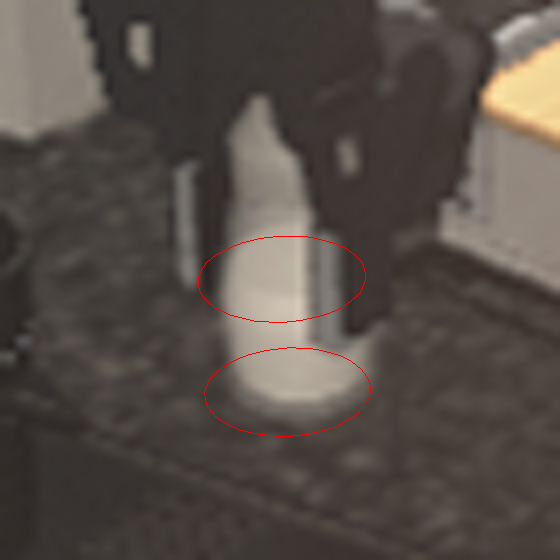

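send_rows:
  plan:
    - [[-0.001,0.001,0.02],[-0.004,-0.003,0],-0.6]
    - [[-0.001,0.003,0.045],[-0.004,-0.003,0],-0.6]
    - [[-0.001,0.0035,0.07],[-0.004,-0.003,0],-0.6]
    - [[-0.001,0.0035,0.085],[-0.004,-0.003,0],-0.6]
    - [[-0.001,0.0035,0.09],[-0.004,-0.003,0],-0.6]

```text
clock: 5.9
eef_pos: [513.8, 329.9, 68.6]
tcp_rot: [3.138, 0.004, -0.109]
contact_force: [-0.7, -0.2, -1.0]
opening: 0.475
```

send_rows:
  plan:
    - [[0,0,0],[0,0,0],-0.6]
    - [[0,0,0.001],[0,0,0],-0.6]
    - [[0,0,0.002],[0,0,0],-0.6]
    - [[0,0,0.003],[0,0,0],-0.6]
    - [[0,0,0.004],[0,0,0],-0.6]

```text
clock: 6.32
eef_pos: [514.4, 330.3, 65.6]
tcp_rot: [3.14, 0.002, -0.109]
contact_force: [-0.3, 0.6, -0.7]
opening: 0.476
```

send_rows:
  plan:
    - [[0,0,0.001],[0,0,0],-0.6]
    - [[0,0,0.002],[0,0,0],-0.6]
    - [[0,0,0.003],[0,0,0],-0.6]
    - [[0,0,0.004],[0,0,0],-0.6]
    - [[0,0,0.004],[0,0,0],-0.6]

```text
clock: 6.73
eef_pos: [514.2, 330.2, 61.4]
tcp_rot: [3.139, 0.002, -0.109]
contact_force: [0.9, 0.8, -1.6]
opening: 0.475
```

send_rows:
  plan:
    - [[0,0,0.0005],[0,0,0],-0.6]
    - [[0,0,0.001],[0,0,0],-0.6]
    - [[0,0,0.002],[0,0,0],-0.6]
    - [[0,0,0.0025],[0,0,0],-0.6]
    - [[0,0,0.003],[0,0,0],-0.6]

```text
clock: 7.15
eef_pos: [514.5, 330.3, 60.4]
tcp_rot: [3.14, 0.002, -0.109]
contact_force: [-7.2, -5.0, 27.0]
opening: 0.473
```

send_rows:
  plan:
    - [[0,0,0],[0,0,0],-0.3]
    - [[0,0,0],[0,0,0],-0.1]
    - [[0,0,0],[0,0,0],0]
    - [[0,0,0],[0,0,0],0.05]
    - [[0,0,0],[0,0,0],0.1]

```text
clock: 7.57
eef_pos: [514.4, 330.3, 60.1]
tcp_rot: [3.139, 0.002, -0.109]
contact_force: [0.3, -1.0, -0.2]
opening: 0.549
```

send_rows:
  plan:
    - [[0,0,0],[0,0,0],0.3]
    - [[0,0,0],[0,0,0],0.6]
    - [[0,0,0],[0,0,0],0.9]
    - [[0,0,0],[0,0,0],1]
    - [[0,0,0],[0,0,0],1]

```text
clock: 7.98
eef_pos: [514.4, 330.3, 60.1]
tcp_rot: [3.139, 0.002, -0.109]
contact_force: [0.6, 0.6, -0.3]
opening: 1.002
```

```bash
python3 - <<'E'
from h import *
st()
im=viewer.grab_frame("scene")
c=im[200:350,200:360]
cv2.imwrite(f"pics/s7.png",cv2.resize(c[:,:,::-1],None,fx=4,fy=4,interpolation=cv2.INTER_CUBIC))
E
```

```text
t 7.98 pos [514.4 330.3  60.1] rpy [ 3.1394e+00  2.4000e-03 -1.0940e-01] F [ 0.6  0.6 -0.3] op 1.002 q [ 0.568  0.568  1.792 -0.     0.785  0.678]
```

View pics/s7.png

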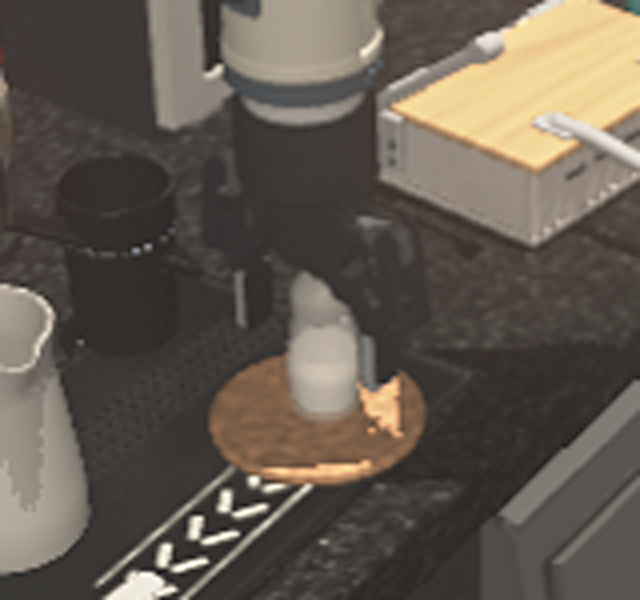

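send_rows:
  plan:
    - [[0,0,-0.01],[0,0,0],1]
    - [[0,0,-0.035],[0,0,0],1]
    - [[0,0,-0.07],[0,0,0],1]
    - [[0,0,-0.108],[0,0,0],1]
    - [[0,0,-0.14],[0,0,0],1]

```text
clock: 8.45
eef_pos: [514.9, 330.6, 203.1]
tcp_rot: [3.14, 0.002, -0.109]
contact_force: [1.0, 1.2, -0.1]
opening: 0.999
```

```bash
cat > fk.py <<'E'
import numpy as np
from scipy.optimize import least_squares
D=np.array([[.353,1.634,1.155,np.hypot(197.1,593),253.2],[.194,1.862,1.085,np.hypot(295.8,427.3),248.4],[.121,1.95,1.069,np.hypot(398.1,258.5),248.7],[.174,1.886,1.079,np.hypot(500.8,85.8),249],[.299,1.813,1.018,np.hypot(564.5,18.2),211.4],[.426,1.888,.839,np.hypot(555.2,13.5),113],[.397,1.876,.881,np.hypot(554.8,13.6),133],[.285,1.762,1.086,np.hypot(532.8,216.8),240.2],[.433,1.737,.967,np.hypot(516.8,334.1),162.1],[.568,1.792,.785,np.hypot(514.4,330.3),60.1]])
def fk(p,q2,q3,q5):
    a,b,c,d,h,e=p   # link1 a, forearm b with offset c, tool d, base offset e
    t=q2+q3; f=t+q5
    r=e+a*np.sin(q2)+b*np.sin(t)+c*np.cos(t)+d*np.sin(f)
    z=h+a*np.cos(q2)+b*np.cos(t)-c*np.sin(t)+d*np.cos(f)
    return r,z
def res(p):
    r,z=fk(p,*D[:,:3].T); return np.r_[r-D[:,3],z-D[:,4],(np.array(p)-[500,450,0,300,300,0])*1e-3]
P=least_squares(res,[500,450,0,300,300,0]).x
if __name__=="__main__": print(P,res(P).round(1), D[:,:3].sum(1))
E
python3 fk.py
```

```text
[568.84642672 494.89490902  58.45514369 341.67527354 314.56506983
  -0.68725133] [-0.1 -0.   0.1 -0.   0.1 -0.   0.1  0.  -0.1 -0.  -0.1  0.1  0.2 -0.
  0.1  0.   0.2 -0.2 -0.2 -0.1  0.1  0.   0.1  0.   0.  -0. ] [3.142 3.141 3.14  3.139 3.13  3.153 3.154 3.133 3.137 3.145]
```

```bash
cat > ik.py <<'E'
from fk import *
def ik(r,z,tilt):
    f=np.pi-tilt
    best=None
    for g in ([.3,1.9],[-.3,2.3],[-.6,2.5],[0.2,2.4]):
        s=least_squares(lambda q:np.subtract(fk(P,q[0],q[1],f-q[0]-q[1]),(r,z)),g)
        if best is None or s.cost<best.cost: best=s
    q=best.x; return np.r_[q,f-q.sum()],best.cost
if __name__=="__main__":
  for dd in (0,60,-60):
    P[3]+=dd;P[4]+=dd; print("d",P[3])
    for t in (0,10,15,20,25,30,35):
        q,c=ik(449,62,np.deg2rad(t)); print(t,q.round(2),round(c,3), "wrist z", 62+P[3]*np.cos(np.deg2rad(t)))
    q,c=ik(490,176,0); print("end",q.round(2),c)
    q,c=ik(490,176,-.2); print("end",q.round(2),c)
    q,c=ik(490,176,-.4); print("end",q.round(2),c)
    P[3]-=dd;P[4]-=dd
E
python3 ik.py
```

```text
d 341.67527353986736
0 [0.38 2.15 0.61] 0.0 wrist z 403.67527353986736
10 [0.33 2.27 0.37] 0.0 wrist z 398.4844583946283
15 [0.32 2.33 0.23] 0.0 wrist z 392.0329709165398
20 [0.31 2.39 0.09] 0.0 wrist z 383.0697332504201
25 [ 0.32  2.45 -0.07] 0.0 wrist z 371.66296104705924
30 [ 0.35  2.51 -0.24] 0.0 wrist z 357.8994667305222
35 [ 0.4   2.56 -0.43] 0.0 wrist z 341.8839988031828
end [0.24 1.99 0.91] 1.2924697071141057e-26
end [0.35 1.85 1.14] 1.6155871338926322e-27
end [0.46 1.72 1.36] 8.077935669463161e-27
d 401.67527353986736
0 [0.38 2.15 0.61] 0.0 wrist z 463.67527353986736
10 [0.32 2.29 0.36] 0.0 wrist z 457.5729235753608
15 [0.31 2.36 0.21] 0.0 wrist z 449.9885204938839
20 [0.3  2.43 0.06] 0.0 wrist z 439.45129049757463
25 [ 0.32  2.5  -0.12] 0.0 wrist z 426.04142826925823
30 [ 0.36  2.57 -0.31] 0.0 wrist z 409.8609909575885
35 [ 0.44  2.63 -0.54] 0.0 wrist z 391.03312146052235
end [0.24 1.99 0.91] 1.2924697071141057e-26
end [0.36 1.83 1.15] 0.0
end [0.5  1.67 1.37] 1.2924697071141057e-26
d 281.67527353986736
0 [0.38 2.15 0.61] 0.0 wrist z 343.67527353986736
10 [0.34 2.25 0.38] 0.0 wrist z 339.39599321389585
15 [0.33 2.3  0.26] 0.0 wrist z 334.0774213391957
20 [0.32 2.35 0.12] 0.0 wrist z 326.6881760032656
25 [ 0.33  2.4  -0.02] 0.0 wrist z 317.2844938248602
30 [ 0.34  2.44 -0.17] 0.0 wrist z 305.9379425034558
35 [ 0.37  2.49 -0.33] 0.0 wrist z 292.7348761458433
end [0.24 1.99 0.91] 8.077935669463161e-27
end [0.33 1.88 1.13] 1.6155871338926322e-27
end [0.42 1.77 1.34] 1.6155871338926322e-27
```

```bash
python3 - <<'E'
from h import *
go([449,18,200],0.18,-.112)
E
```

```text
t 8.45 pos [514.9 330.6 203.1] rpy [ 3.1401e+00  1.6000e-03 -1.0930e-01] F [ 1.   1.2 -0.1] op 0.999 q [ 0.568  0.384  1.708 -0.     1.052  0.678]
shift [-0.0314  0.318   0.0036] turn [0.0012 0.1816 0.0028]
```

send_rows:
  plan:
    - [[-0.001,0.02,0],[0,0,0],0.6]
    - [[-0.003,0.05,0],[0,0.02,0],0.2]
    - [[-0.007,0.085,0],[0,0.05,0],0.1]
    - [[-0.01,0.12,0],[0,0.08,0.001],0.1]
    - [[-0.014,0.158,0],[0,0.1,0.001],0.1]

```text
clock: 8.87
eef_pos: [483.2, 174.1, 204.2]
tcp_rot: [3.14, -0.101, -0.109]
contact_force: [1.1, -0.9, 0.6]
opening: 0.55
```

```bash
python3 - <<'E'
from h import *
for n in("scene","top"):
  im=viewer.grab_frame(n); cv2.imwrite(f"pics/{n}8.png",im[:,:,::-1])
go([449,18,200],0.18,-.112)
E
```

```text
t 8.97 pos [481.1 171.  203.6] rpy [ 3.1381 -0.0975 -0.1121] F [ 0.6  0.2 -0.4] op 0.55 q [ 0.369  0.194  1.98  -0.062  0.884  0.519]
shift [-0.0151  0.1557  0.0027] turn [0.0036 0.0825 0.    ]
```

View pics/scene8.png

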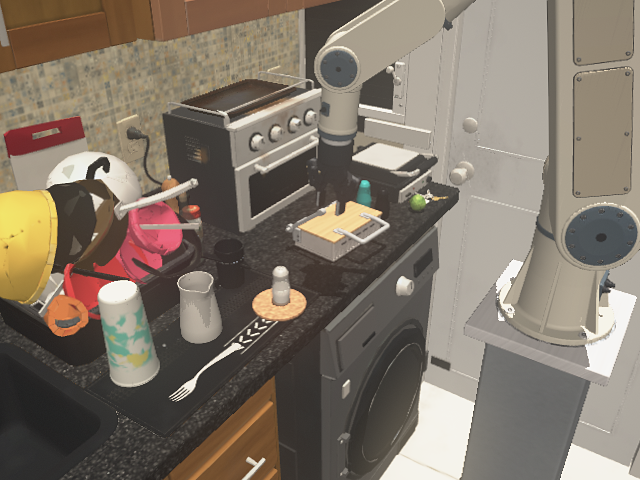

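View pics/top8.png

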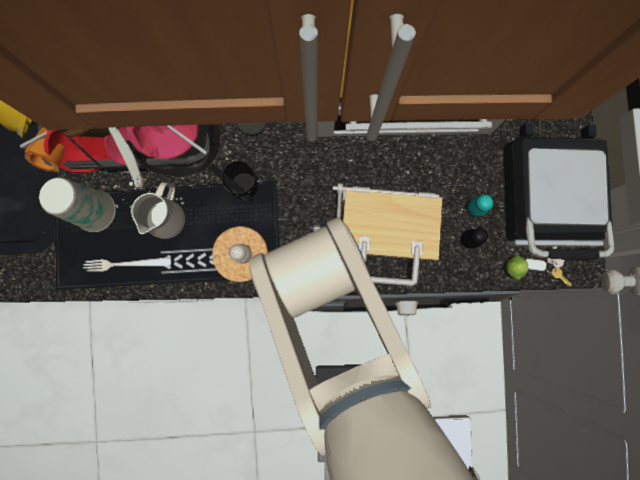

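send_rows:
  plan:
    - [[-0.004,0.03,0],[0,0.02,0],0.1]
    - [[-0.007,0.065,0],[0,0.04,0],0.1]
    - [[-0.01,0.1,0.001],[0.003,0.06,0],0.1]
    - [[-0.013,0.133,0.002],[0.003,0.075,0],0.1]
    - [[-0.015,0.155,0.003],[0.0035,0.082,0],0.1]

```text
clock: 9.38
eef_pos: [448.3, 16.9, 200.3]
tcp_rot: [3.141, -0.181, -0.112]
contact_force: [0.0, -0.1, -0.2]
opening: 0.552
```

send_rows:
  plan:
    - [[0,0,0],[0,0,0],0.1]
    - [[0,0,0],[0,0,0],0.1]
    - [[0,0,0],[0,0,0],0.1]
    - [[0,0,0],[0,0,0],0.1]
    - [[0,0,0],[0,0,0],0.1]

```text
clock: 9.8
eef_pos: [448.9, 17.9, 200.6]
tcp_rot: [3.141, -0.181, -0.111]
contact_force: [-0.1, 0.1, 0.3]
opening: 0.55
```

```bash
python3 - <<'E'
from h import *
# TCP so that grasp point (3mm ahead) at bar (449.3,18,62)
d=np.array([np.sin(.18)*np.cos(-.112),np.sin(.18)*np.sin(-.112),-np.cos(.18)])
for up in (50,0):
  print((np.array([449.3,18,62])-d*3+[0,0,up]).round(1)); go(np.array([449.3,18,62])-d*3+[0,0,up],.18,-.112)
E
```

```text
[448.8  18.1 115. ]
t 9.8 pos [448.9  17.9 200.6] rpy [ 3.1415 -0.181  -0.1108] F [-0.1  0.1  0.3] op 0.55 q [ 0.058  0.059  2.16  -0.045  0.745  0.199]
shift [-0.0155 -0.0002  0.0842] turn [-0.0001 -0.001   0.0012]
[448.8  18.1  65. ]
t 9.8 pos [448.9  17.9 200.6] rpy [ 3.1415 -0.181  -0.1108] F [-0.1  0.1  0.3] op 0.55 q [ 0.058  0.059  2.16  -0.045  0.745  0.199]
shift [-0.0245 -0.0002  0.1334] turn [-0.0001 -0.001   0.0012]
```

send_rows:
  plan:
    - [[-0.003,0,0.018],[0,0,0],0.1]
    - [[-0.007,0,0.039],[0,0,0],0.1]
    - [[-0.011,0,0.06],[0,0,0],0.1]
    - [[-0.014,0,0.077],[0,0,0],0.1]
    - [[-0.0155,0,0.084],[0,0,0],0.1]

```text
clock: 10.22
eef_pos: [447.8, 18.6, 113.1]
tcp_rot: [3.141, -0.178, -0.109]
contact_force: [-0.1, -0.1, 0.9]
opening: 0.549
```

```bash
python3 - <<'E'
from h import *
for n in("scene","top"):
  im=viewer.grab_frame(n)
  c=im[160:280,270:420] if n=="scene" else im[170:300,320:460]
  cv2.imwrite(f"pics/{n}9.png",cv2.resize(c[:,:,::-1],None,fx=4.5,fy=4.5,interpolation=cv2.INTER_CUBIC))
go([448.8,18.1,65],.18,-.112)
E
```

```text
t 10.32 pos [448.   18.4 114. ] rpy [ 3.141  -0.1781 -0.1097] F [0.8 1.5 0.2] op 0.549 q [ 0.06   0.219  2.234 -0.062  0.514  0.221]
shift [-0.0079  0.0002  0.0484] turn [0.0002 0.0019 0.0022]
```

View pics/scene9.png

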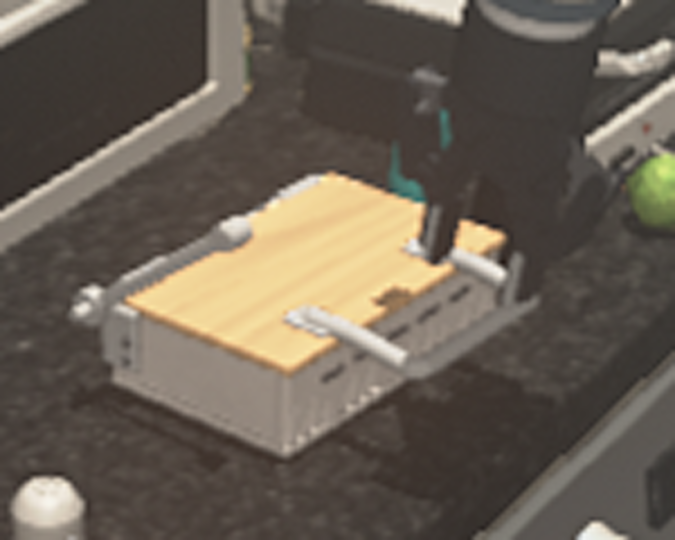

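View pics/top9.png

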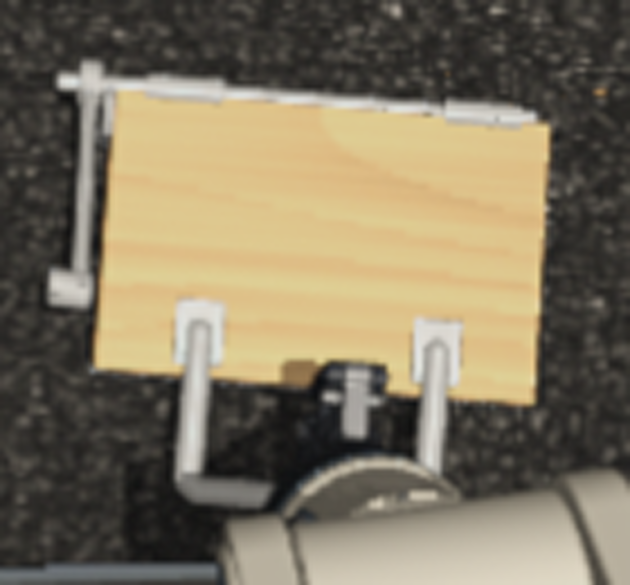

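```bash
python3 - <<'E'
from h import *
s=st(); R=Ro.from_euler('xyz',s["tcp_rot"]); 
for v in ([23.5,0,16],[-23.5,0,16],[36,0,0],[23,0,22],[0,0,0]):
    w=s["eef_pos"]+R.apply(v); print(v,w.round(1),((proj("top",w)[0]-[320,170]+.5)*4.5).round(),((proj("scene",w)[0]-[270,160]+.5)*4.5).round())
for p in ([568.7,4.7,-.1146],[568,3.9,-.1106]):
  from fit import box2w
  L=[[-120,y,62] for y in (-50,0,50)]
  print(box2w(p,L).round(1),((proj("top",box2w(p,L))-[320,170]+.5)*4.5).round().tolist(),((proj("scene",box2w(p,L))-[270,160]+.5)*4.5).round().tolist())
E
```

```text
t 10.32 pos [448.   18.4 114. ] rpy [ 3.141  -0.1781 -0.1097] F [0.8 1.5 0.2] op 0.549 q [ 0.06   0.219  2.234 -0.062  0.514  0.221]
[23.5, 0, 16] [473.8  15.6 102.4] [323. 442.] [442. 253.]
[-23.5, 0, 16] [427.8  20.6  94.1] [313. 546.] [510. 292.]
[36, 0, 0] [483.2  14.5 120.4] [330. 418.] [429. 219.]
[23, 0, 22] [474.4  15.5  96.4] [321. 441.] [441. 263.]
[0, 0, 0] [448.   18.4 114. ] [322. 499.] [481. 249.]
[[443.8 -31.3  62. ]
 [449.5  18.4  62. ]
 [455.2  68.1  62. ]] [[415.0, 509.0], [307.0, 499.0], [199.0, 490.0]] [[527.0, 298.0], [475.0, 331.0], [421.0, 366.0]]
[[443.2 -32.5  62. ]
 [448.7  17.1  62. ]
 [454.3  66.8  62. ]] [[418.0, 510.0], [310.0, 501.0], [202.0, 492.0]] [[529.0, 297.0], [477.0, 330.0], [424.0, 365.0]]
```

send_rows:
  plan:
    - [[-0.001,0,0.008],[0,0.002,0.002],0.1]
    - [[-0.003,0,0.02],[0,0.002,0.002],0.1]
    - [[-0.005,0,0.032],[0,0.002,0.002],0.1]
    - [[-0.007,0,0.042],[0,0.002,0.002],0.1]
    - [[-0.008,0,0.047],[0,0.002,0.002],0.1]

```text
clock: 10.73
eef_pos: [448.8, 18.5, 66.0]
tcp_rot: [3.141, -0.181, -0.112]
contact_force: [0.3, -0.1, -0.7]
opening: 0.551
```

```bash
python3 - <<'E'
from h import *
for n in("scene","top"):
  im=viewer.grab_frame(n)
  c=im[160:280,270:420] if n=="scene" else im[170:300,320:460]
  cv2.imwrite(f"pics/{n}10.png",cv2.resize(c[:,:,::-1],None,fx=4.5,fy=4.5,interpolation=cv2.INTER_CUBIC))
go([448.8,18.1,65],.18,-.112)
E
```

```text
t 10.83 pos [448.5  18.4  66.1] rpy [ 3.1413 -0.1796 -0.1116] F [-0.1 -0.6 -0.2] op 0.551 q [ 0.06   0.325  2.261 -0.083  0.38   0.246]
shift [0.0002 0.0003 0.0011] turn [0.0003 0.0004 0.0004]
```

View pics/scene10.png

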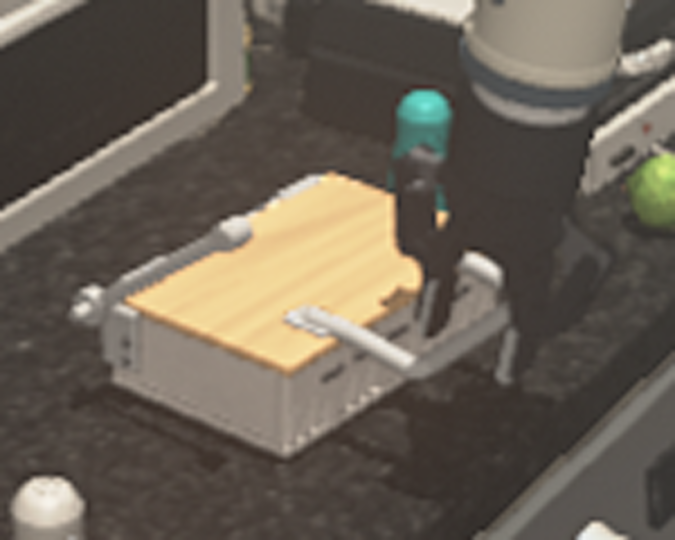

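View pics/top10.png

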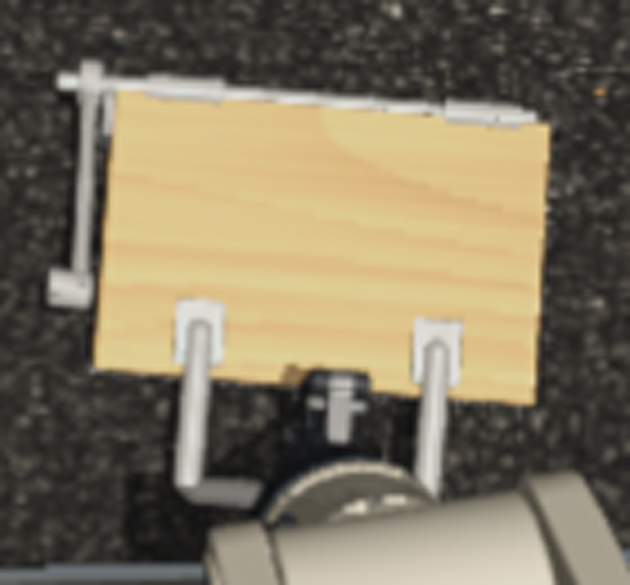

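send_rows:
  plan:
    - [[0,0,0.001],[0,0,0],-0.2]
    - [[0,0,0.001],[0,0,0],-0.5]
    - [[0,0,0.001],[0,0,0],-0.8]
    - [[0,0,0.001],[0,0,0],-1]
    - [[0,0,0.001],[0,0,0],-1]
  squeeze: 50

```text
clock: 11.25
eef_pos: [447.6, 18.6, 65.4]
tcp_rot: [3.141, -0.178, -0.112]
contact_force: [-4.8, 2.5, 6.9]
opening: 0.12
```

send_rows:
  plan:
    - [[0,0,0],[0,0,0],-1]
    - [[0,0,0],[0,0,0],-1]
    - [[0,0,0],[0,0,0],-1]
    - [[0,0,0],[0,0,0],-1]
    - [[0,0,0],[0,0,0],-1]

```text
clock: 11.67
eef_pos: [447.6, 18.6, 65.5]
tcp_rot: [3.141, -0.178, -0.112]
contact_force: [-2.2, 1.7, 2.0]
opening: 0.119
```

```bash
python3 - <<'E'
from h import *
s=st()
im=viewer.grab_frame("scene")
c=im[160:280,270:420]
cv2.imwrite(f"pics/s11.png",cv2.resize(c[:,:,::-1],None,fx=4.5,fy=4.5,interpolation=cv2.INTER_CUBIC))
E
```

```text
t 11.67 pos [447.6  18.6  65.5] rpy [ 3.1413 -0.178  -0.112 ] F [-2.2  1.7  2. ] op 0.119 q [ 0.06   0.326  2.262 -0.083  0.38   0.246]
```

View pics/s11.png

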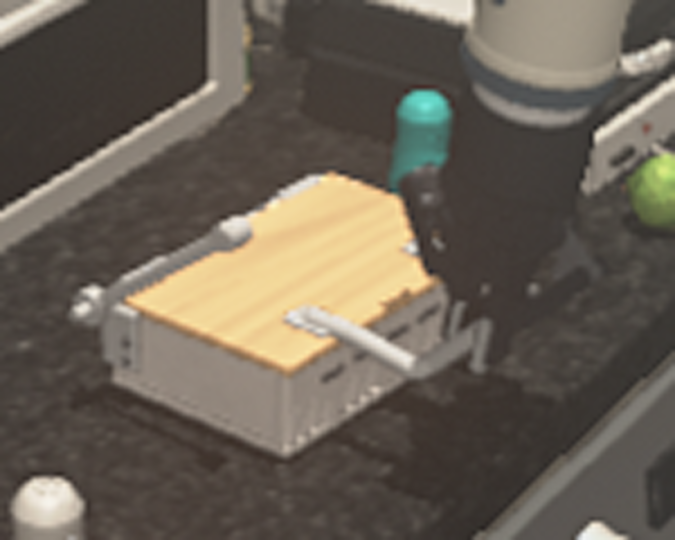

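```bash
cat > arc.py <<'E'
from h import *
T0=np.array([447.6,18.6,65.5]); H=np.array([np.cos(.112),-np.sin(.112),0])
def arc(qs):
    s=st(); R0=Ro.from_euler('xyz',s["tcp_rot"]); r=s["eef_pos"]-T0
    print("q from z",np.arcsin(r[2]/185).round(4),"dx along",(r@H).round(1),"expect",(185*(1-np.sqrt(1-(r[2]/185)**2))).round(1),"lat",(r@[.112,.994,0]).round(1))
    R1=Ro.from_euler('z',-.112)*Ro.from_euler('y',-.178)*Ro.from_euler('x',np.pi)
    for q in qs:
        p=T0+185*(1-np.cos(q))*H+[0,0,185*np.sin(q)]
        print(round(q,3),(R0.inv().apply(p-s["eef_pos"])/1000).round(4))
    print((R0.inv()*R1).as_rotvec().round(4))
E
python3 -c "
from arc import *
arc(np.array([.02,.05,.08,.11,.14]))"
```

```text
t 11.72 pos [447.5  18.6  65.5] rpy [ 3.1412 -0.178  -0.1119] F [-2.5  1.1  2.9] op 0.12 q [ 0.06   0.326  2.262 -0.083  0.38   0.246]
q from z -0.0002 dx along -0.1 expect 0.0 lat 0.0
0.02 [ 0.0007  0.     -0.0037]
0.05 [ 0.0019  0.     -0.0091]
0.08 [ 0.0033  0.     -0.0145]
0.11 [ 0.0048  0.     -0.0198]
0.14 [ 0.0064  0.     -0.0251]
[0.0003 0.     0.0001]
```

send_rows:
  plan:
    - [[0.0007,0,-0.0037],[0,0,0],-1]
    - [[0.0019,0,-0.0091],[0,0,0],-1]
    - [[0.0033,0,-0.0145],[0,0,0],-1]
    - [[0.0048,0,-0.0198],[0,0,0],-1]
    - [[0.0064,0,-0.0251],[0,0,0],-1]

```text
clock: 12.13
eef_pos: [449.2, 18.5, 91.9]
tcp_rot: [3.141, -0.178, -0.112]
contact_force: [-0.2, 2.5, -3.6]
opening: 0.119
```

```bash
python3 -c "
from arc import *
arc(np.array([.16,.19,.22,.25,.28]))"
```

```text
t 12.13 pos [449.2  18.5  91.9] rpy [ 3.1413 -0.1776 -0.112 ] F [-0.2  2.5 -3.6] op 0.119 q [ 0.059  0.268  2.245 -0.069  0.454  0.231]
q from z 0.1432 dx along 1.6 expect 1.9 lat 0.0
0.16 [ 0.0013  0.     -0.0029]
0.19 [ 0.0032  0.     -0.0081]
0.22 [ 0.0053  0.0001 -0.0133]
0.25 [ 0.0075  0.0001 -0.0183]
0.28 [ 0.0099  0.0001 -0.0233]
[0.0003 0.0004 0.    ]
```

send_rows:
  plan:
    - [[0.0013,0,-0.003],[0,0,0],-1]
    - [[0.0032,0,-0.0081],[0,0,0],-1]
    - [[0.0053,0,-0.0133],[0,0,0],-1]
    - [[0.0075,0,-0.0183],[0,0,0],-1]
    - [[0.0099,0,-0.0233],[0,0,0],-1]

```text
clock: 12.55
eef_pos: [454.2, 17.8, 116.9]
tcp_rot: [3.141, -0.176, -0.112]
contact_force: [-2.6, 3.7, -2.5]
opening: 0.12
```

```bash
python3 -c "
from arc import *
arc(np.array([.3,.33,.36,.39,.42]))
im=viewer.grab_frame('scene')
c=im[130:280,270:420]
cv2.imwrite('pics/s12.png',cv2.resize(c[:,:,::-1],None,fx=4,fy=4,interpolation=cv2.INTER_CUBIC))
"
```

```text
t 12.55 pos [454.2  17.8 116.9] rpy [ 3.1412 -0.1762 -0.1122] F [-2.6  3.7 -2.5] op 0.12 q [ 0.057  0.222  2.219 -0.059  0.528  0.218]
q from z 0.2814 dx along 6.6 expect 7.3 lat -0.0
0.3 [ 0.0022 -0.     -0.003 ]
0.33 [ 0.0048 -0.     -0.0079]
0.36 [ 0.0076 -0.     -0.0127]
0.39 [ 0.0105 -0.     -0.0174]
0.42 [ 0.0135 -0.     -0.022 ]
[ 0.0004  0.0018 -0.0002]
```

View pics/s12.png

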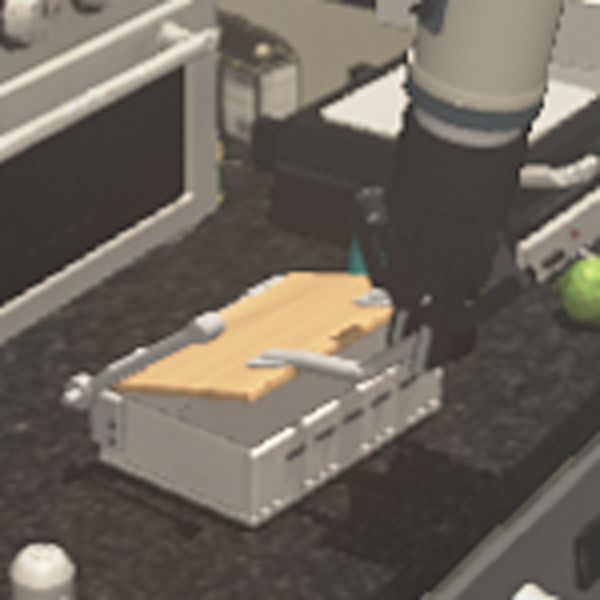

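Lid rising with the gripper, forces small.

send_rows:
  plan:
    - [[0.002,0,-0.003],[0,0,0],-1]
    - [[0.0047,0,-0.0079],[0,0.001,0],-1]
    - [[0.0075,0,-0.0127],[0,0.002,0],-1]
    - [[0.0104,0,-0.0174],[0,0.002,0],-1]
    - [[0.0134,0,-0.022],[0,0.002,0],-1]

```text
clock: 13.02
eef_pos: [462.6, 16.9, 141.7]
tcp_rot: [3.141, -0.176, -0.112]
contact_force: [-7.8, 5.2, -0.1]
opening: 0.121
```

```bash
python3 -c "
from arc import *
arc(np.array([.44,.47,.5,.53,.56]))
"
```

```text
t 13.02 pos [462.6  16.9 141.7] rpy [ 3.1412 -0.1758 -0.1124] F [-7.8  5.2 -0.1] op 0.121 q [ 0.054  0.185  2.184 -0.052  0.599  0.206]
q from z 0.4247 dx along 15.1 expect 16.4 lat 0.0
0.44 [ 0.0029  0.     -0.0021]
0.47 [ 0.0062  0.     -0.0066]
0.5 [ 0.0096  0.     -0.011 ]
0.53 [ 0.0132  0.     -0.0152]
0.56 [ 0.0168  0.     -0.0194]
[ 0.0005  0.0022 -0.0004]
```

send_rows:
  plan:
    - [[0.0017,0,-0.0021],[0,0,0],-1]
    - [[0.005,0,-0.0066],[0,0.001,0],-1]
    - [[0.0084,0,-0.011],[0,0.001,0],-1]
    - [[0.0119,0,-0.0152],[0,0.001,0],-1]
    - [[0.0153,0,-0.0194],[0,0.001,0],-1]

```text
clock: 13.43
eef_pos: [473.4, 15.8, 163.7]
tcp_rot: [3.141, -0.175, -0.113]
contact_force: [-6.3, 5.6, 0.9]
opening: 0.12
```

```bash
python3 -c "
from arc import *
arc(np.array([.57,.59,.61,.62,.63]))
im=viewer.grab_frame('scene')
c=im[130:280,270:420]
cv2.imwrite('pics/s13.png',cv2.resize(c[:,:,::-1],None,fx=4,fy=4,interpolation=cv2.INTER_CUBIC))
"
```

```text
t 13.43 pos [473.4  15.8 163.7] rpy [ 3.1413 -0.1746 -0.1127] F [-6.3  5.6  0.9] op 0.12 q [ 0.049  0.162  2.145 -0.046  0.663  0.196]
q from z 0.5597 dx along 25.9 expect 28.2 lat 0.1
0.57 [ 0.0035  0.0001 -0.001 ]
0.59 [ 0.0061  0.0001 -0.0037]
0.61 [ 0.0087  0.0001 -0.0064]
0.62 [ 0.01    0.0001 -0.0077]
0.63 [ 0.0113  0.0001 -0.0089]
[ 0.0004  0.0034 -0.0007]
```

View pics/s13.png

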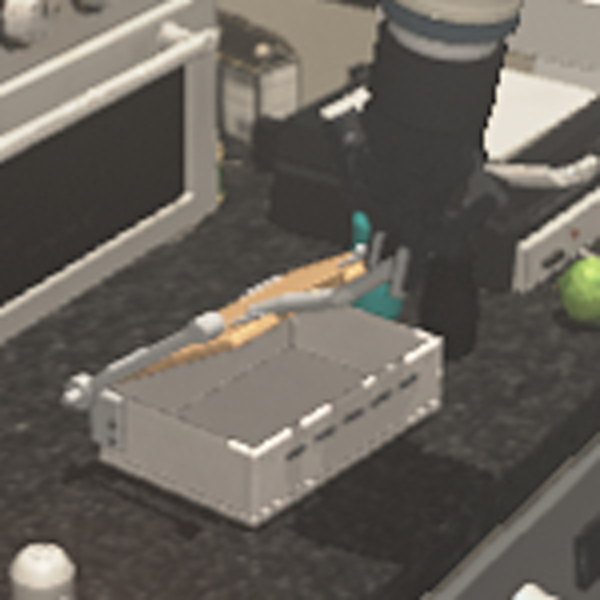

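send_rows:
  plan:
    - [[0.0012,0,-0.001],[0,0,0],-1]
    - [[0.0038,0,-0.0037],[0,0.001,0],-1]
    - [[0.0064,0,-0.0064],[0,0.001,0],-1]
    - [[0.0077,0,-0.0077],[0,0.001,0],-1]
    - [[0.009,0,-0.0089],[0,0.001,0],-1]

```text
clock: 13.9
eef_pos: [480.4, 15.0, 175.1]
tcp_rot: [3.141, -0.174, -0.113]
contact_force: [-7.2, 5.0, 2.1]
opening: 0.115
```

```bash
python3 -c "
from arc import *
arc(np.array([.64,.65,.66,.67,.68]))
im=viewer.grab_frame('scene');cv2.imwrite('pics/s14f.png',im[:,:,::-1])
c=im[175:265,280:400]
cv2.imwrite('pics/s14.png',cv2.resize(c[:,:,::-1],None,fx=6.6,fy=6.6,interpolation=cv2.INTER_CUBIC))
im=viewer.grab_frame('top');cv2.imwrite('pics/t14f.png',im[:,:,::-1])
cv2.imwrite('pics/t14.png',cv2.resize(im[160:300,310:470,::-1],None,fx=4.9,fy=4.2,interpolation=cv2.INTER_CUBIC))
"
```

```text
t 13.9 pos [480.4  15.  175.1] rpy [ 3.1414 -0.1743 -0.1129] F [-7.2  5.   2.1] op 0.115 q [ 0.047  0.153  2.121 -0.043  0.695  0.191]
q from z 0.6342 dx along 33.0 expect 36.0 lat 0.1
0.64 [ 0.0037  0.0001 -0.0002]
0.65 [ 0.005   0.0001 -0.0015]
0.66 [ 0.0064  0.0001 -0.0027]
0.67 [ 0.0078  0.0001 -0.004 ]
0.68 [ 0.0092  0.0001 -0.0052]
[ 0.0004  0.0037 -0.0009]
```

View pics/s14.png

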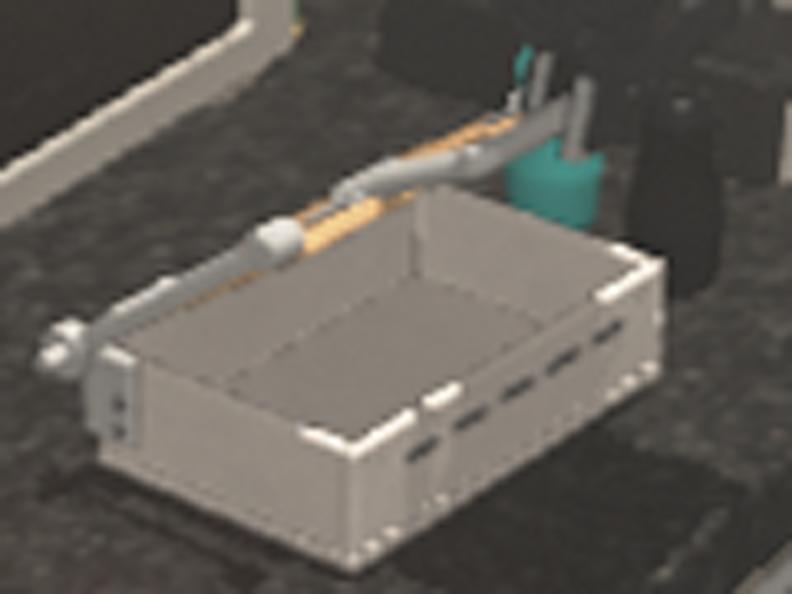

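View pics/t14.png

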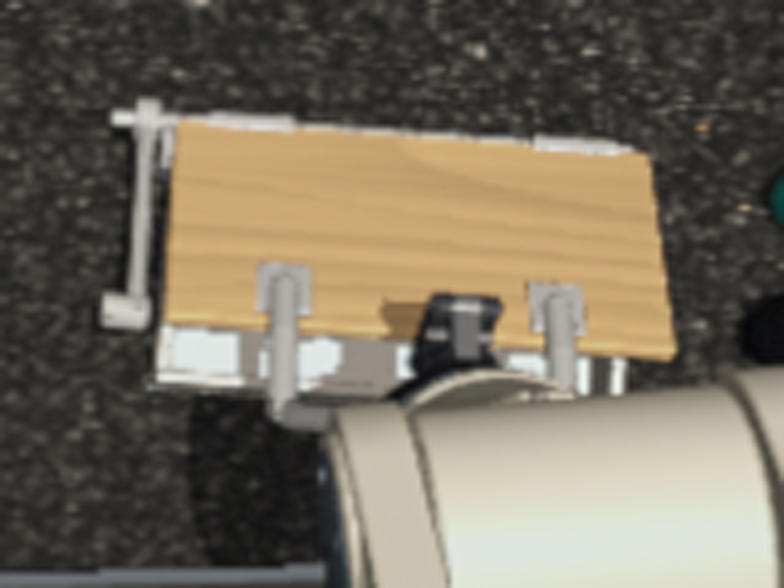

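```bash
cat > fit2.py <<'E'
from fit import *
S=lambda a:(np.array(a)+.5)/6.6+[280,175]-.5
T=lambda a:(np.array(a)+.5)/2.9+[190,160]-.5
T2=lambda a:(np.array(a)+.5)/[4.9,4.2]+[310,160]-.5
def lid(q,a,y,n):  # a along from hinge to front, n normal
    return [65-a*np.cos(q)+n*np.sin(q)*1, y, 62+a*np.sin(q)+n*np.cos(q)]
uvt=T([[438,266],[721,290],[732,108],[500,344],[653,355]])
Lt=[[-68,100,66],[-68,-100,66],[65,-100,66],[-120,52,62],[-120,-52,62]]
uvs=S([[357,447],[678,245],[545,438],[712,330],[355,572]])
Ls=[[-68,100,66],[-68,-100,66],[-120,52,62],[-120,-52,62],[-65,100,0]]
E
cat > run2.py <<'E'
from fit2 import *
import sys
def f(p,full=False,arm_t=T2([125,312]),arm_s=S([280,240])):
    x=p[:3]; qa,ql=p[3:5]; o=p[5:7]; ot=p[7:9]
    K=[[65-135*np.cos(qa),118,62+135*np.sin(qa)]]
    A=[proj("top",box2w(x,Lt))-uvt+ot, proj("scene",box2w(x,Ls))-uvs+o,
       proj("top",box2w(x,K))-arm_t+ot, proj("scene",box2w(x,K))-arm_s+o,
       proj("top",box2w(x,[lid(ql,133,100,4),lid(ql,133,-100,4)]))-T2([[165,322],[674,357]])+ot,
       proj("scene",box2w(x,[lid(ql,133,-100,4)]))-S([[520,118]])+o]
    if full: return A
    return np.r_[np.vstack(A).ravel(),o,ot]
r=least_squares(f,[568,4,-.11,.65,.6,0,0,0,0],loss='soft_l1')
print(r.x.round(4)); 
for a in f(r.x,True): print(a.round(1).tolist())
np.save("p2.npy",r.x)
p=r.x
im=cv2.imread("pics/s14f.png");c=cv2.resize(im[175:265,280:400],None,fx=6.6,fy=6.6,interpolation=cv2.INTER_CUBIC)
def line(c,cam,L,off,fn,col):
    q=proj(cam,box2w(p,L))+off; q=fn(q); cv2.polylines(c,[q.round().astype(int)],False,col,1)
inv=lambda q:(q+.5-[280,175])*6.6-.5
arm=[[65-a*np.cos(p[3]),118,62+a*np.sin(p[3])] for a in (0,135)]
for dq,col in ((0,(0,0,255)),):
    q=p[4]+dq
    line(c,"scene",[lid(q,0,100,4),lid(q,133,100,4),lid(q,133,-100,4),lid(q,0,-100,4)],p[5:7],inv,col)
    line(c,"scene",[lid(q,133,52,0),lid(q,185,52,0),lid(q,185,-52,0),lid(q,133,-52,0)],p[5:7],inv,(0,255,0))
line(c,"scene",arm,p[5:7],inv,(255,0,0))
cv2.imwrite("pics/s14o.png",c)
inv2=lambda q:(q+.5-[310,160])*[4.9,4.2]-.5
c=cv2.imread("pics/t14.png"); q=p[4]
line(c,"top",[lid(q,0,100,4),lid(q,133,100,4),lid(q,133,-100,4),lid(q,0,-100,4)],p[7:9],inv2,(0,0,255))
line(c,"top",[lid(q,133,52,0),lid(q,185,52,0),lid(q,185,-52,0),lid(q,133,-52,0)],p[7:9],inv2,(0,255,0))
line(c,"top",arm,p[7:9],inv2,(255,0,0))
cv2.imwrite("pics/t14o.png",c)
E
python3 run2.py
```

```text
[ 5.686716e+02  4.808600e+00 -1.096000e-01  6.533000e-01  5.712000e-01
  1.719000e-01  7.310000e-02 -9.830000e-02 -7.400000e-02]
[[1.2, -0.1], [-0.5, -0.3], [-0.5, -0.5], [0.8, 0.1], [-2.0, 0.4]]
[[0.3, -1.9], [-0.9, -0.3], [0.8, 0.2], [-0.2, 0.8], [-0.5, 1.7]]
[[0.4, 0.0]]
[[-1.0, 0.4]]
[[1.2, 0.1], [-0.8, 0.4]]
[[17.0, -7.8]]
```

View pics/s14o.png

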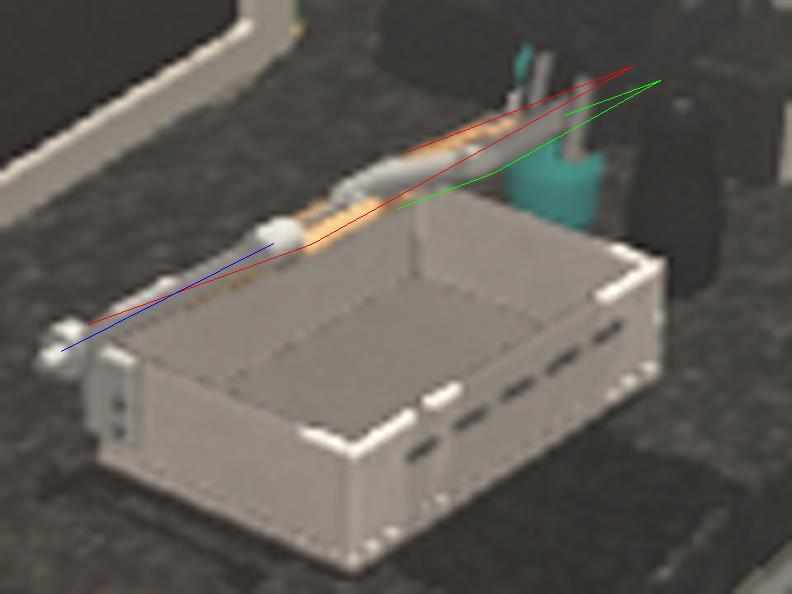

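View pics/t14o.png

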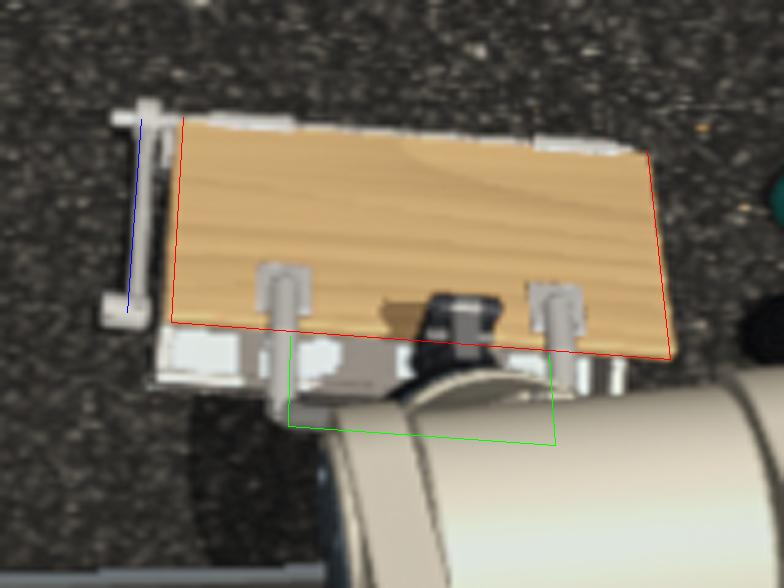

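```bash
sed -i 's/\[lid(ql,133,100,4),lid(ql,133,-100,4)\]))-T2(\[\[165,322\],\[674,357\]\])/[lid(ql,133,100,-4),lid(ql,133,-100,-4),lid(ql,185,52,0)]))-T2([[164,324],[673,359],[285,411]])/; s/^       proj("scene",box2w(x,\[lid(ql,133,-100,4)\])).*/       proj("scene",box2w(x,[lid(ql,133,100,-4)]))-S([[305,254]])+o]/' run2.py; sed -i 's/    line(c,"scene",\[lid(q,0,100,4)/    line(c,"scene",[lid(q,133,100,-4),lid(q,133,-100,-4)],p[5:7],inv,col)\n&/' run2.py; python3 run2.py
```

```text
[ 5.684937e+02  5.228600e+00 -1.129000e-01  6.506000e-01  6.242000e-01
  3.309000e-01 -9.200000e-02 -4.340000e-02 -1.502000e-01]
[[1.0, -0.3], [-0.8, -0.2], [-0.6, -0.3], [0.5, -0.0], [-2.3, 0.5]]
[[0.3, -2.0], [-0.7, -0.3], [0.7, 0.1], [-0.1, 0.8], [-0.5, 1.6]]
[[0.2, -0.0]]
[[-1.0, 0.5]]
[[1.2, -0.2], [-0.9, 0.4], [1.0, 0.3]]
[[1.0, -1.2]]
```

View pics/s14o.png

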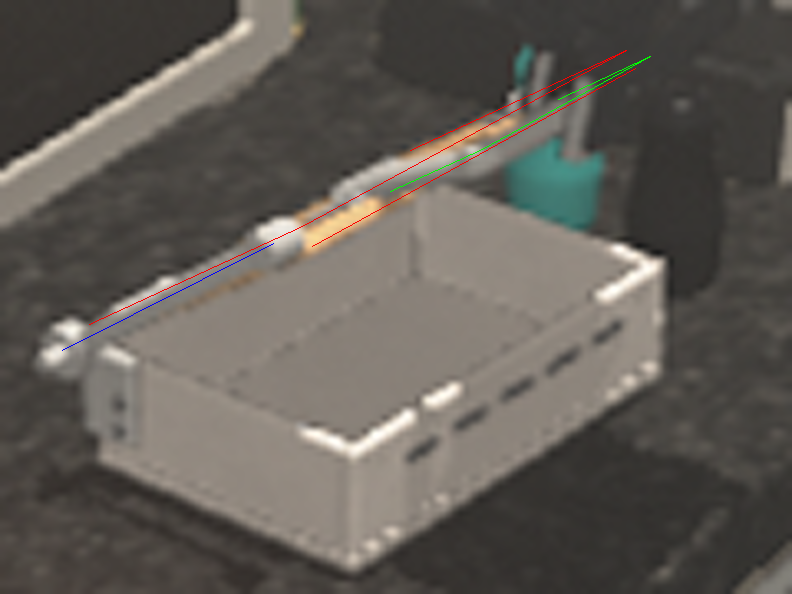

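View pics/t14o.png

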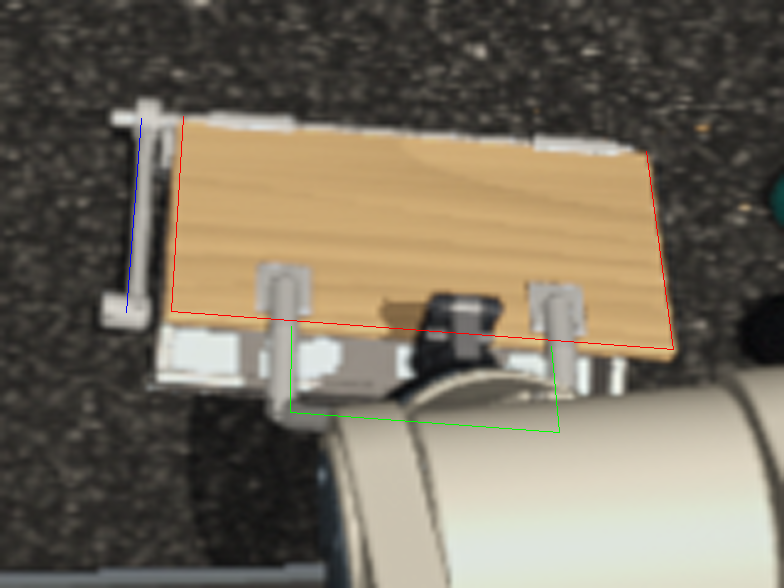

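send_rows:
  plan:
    - [[0.0015,0,-0.0015],[0,0,0],-1]
    - [[0.003,0,-0.003],[0,0,0],-1]
    - [[0.0046,0,-0.0046],[0,0,0],-1]
    - [[0.0046,0,-0.0046],[0,0,0],-1]
    - [[0.0046,0,-0.0046],[0,0,0],-1]

```text
clock: 14.42
eef_pos: [484.3, 14.6, 180.6]
tcp_rot: [3.141, -0.175, -0.113]
contact_force: [-2.4, 2.5, -1.2]
opening: 0.119
```

```bash
cat > look.py <<'E'
from arc import *
from fit2 import *
import sys
n=sys.argv[1]
arc([])
p=np.load("p2.npy")
qa=p[3]
ims={}
for cam in("scene","top"):
    im=viewer.grab_frame(cam)
    for k in range(2): im=(im.astype(float)*(k+1)/(k+2)*1+viewer.grab_frame(cam).astype(float)/(k+2)) if k else im.astype(float)
    im=im.clip(0,255).astype(np.uint8)[:,:,::-1]; cv2.imwrite(f"pics/{cam}{n}f.png",im)
    x0,y0,w,h,sc=(310,180,75,60,10) if cam=="scene" else (325,180,110,82,7)
    c=cv2.resize(im[y0:y0+h,x0:x0+w],None,fx=sc,fy=sc,interpolation=cv2.INTER_CUBIC); 
    cv2.imwrite(f"pics/{cam}{n}.png",c)
E
python3 look.py 15
```

```text
t 14.42 pos [484.3  14.6 180.6] rpy [ 3.1415 -0.1746 -0.1131] F [-2.4  2.5 -1.2] op 0.119 q [ 0.045  0.15   2.109 -0.042  0.71   0.188]
q from z 0.6718 dx along 36.9 expect 40.2 lat 0.1
[ 0.0003  0.0034 -0.0011]
```

View pics/scene15.png

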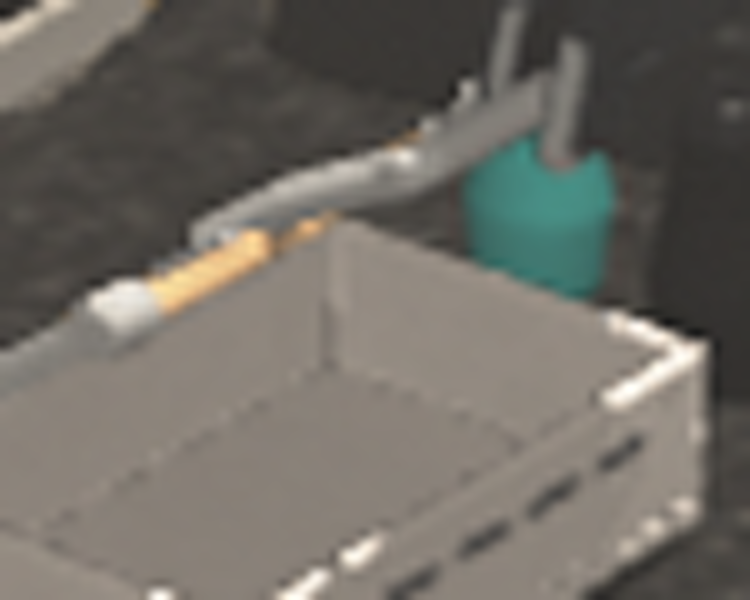

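View pics/top15.png

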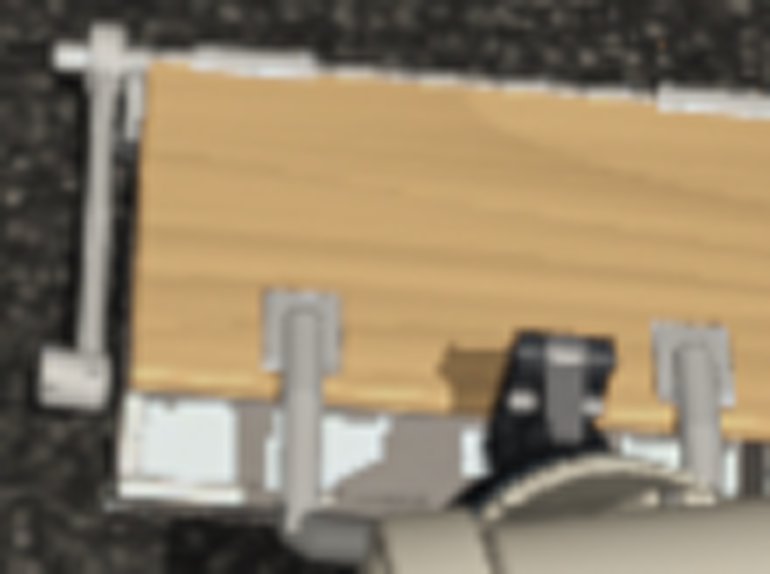

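```bash
cat > ov.py <<'E'
from fit2 import *
import sys
n=sys.argv[1]; kn={"scene":np.array(eval(sys.argv[2])),"top":np.array(eval(sys.argv[3]))}
p=np.load("p2.npy"); qa=p[3]
for cam,(x0,y0,sc) in {"scene":(310,180,10),"top":(325,180,7)}.items():
    base=cv2.imread(f"pics/{cam}{n}.png"); outs=[]
    f=lambda L:(proj(cam,box2w(p,L))+.5-[x0,y0])*sc-.5
    K=[65-135*np.cos(qa),118,62+135*np.sin(qa)]
    off=kn[cam]-f([K])[0]; print(cam,off.round(1),"px*sc")
    for dq in(-.03,0,.03):
        c=base.copy(); q=qa+dq
        P=(f([lid(q,133,100,4),lid(q,133,-100,4),lid(q,133,-100,-4),lid(q,133,100,-4),lid(q,133,100,4)])+off)
        cv2.polylines(c,[P.round().astype(int)],False,(0,0,255),1)
        cv2.polylines(c,[(f([lid(q,185,-52,0),lid(q,185,52,0),lid(q,133,52,0)])+off).round().astype(int)],False,(0,255,0),1)
        cv2.polylines(c,[(f([[65,118,62],K,[K[0],109,K[2]],[K[0],127,K[2]]])+off).round().astype(int)],False,(255,0,0),1)
        outs.append(c[190:350,80:450] if cam=="scene" else c[300:560,20:390])
    cv2.imwrite(f"pics/{cam}{n}o.png",np.vstack(outs)[:800])
E
python3 ov.py 15 [124,311] [75,378]
```

```text
scene [12.7 -8.5] px*sc
top [-0.2 -3.1] px*sc
```

View pics/scene15o.png

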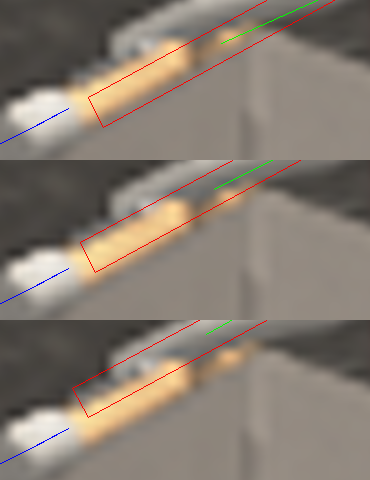

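View pics/top15o.png

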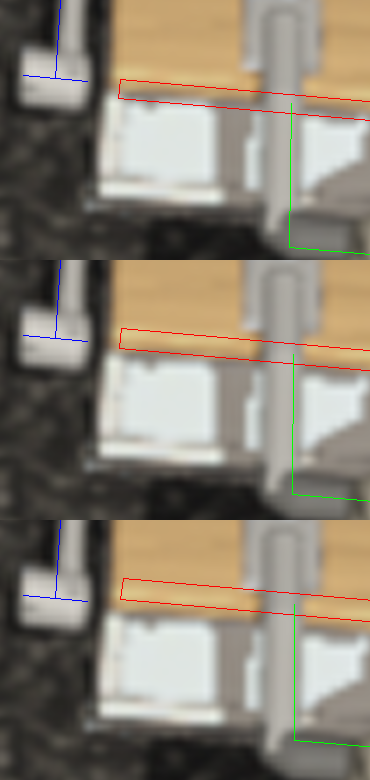

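send_rows:
  plan:
    - [[0.0004,0,-0.0004],[0,0,0],-1]
    - [[0.0008,0,-0.0009],[0,0,0],-1]
    - [[0.0008,0,-0.0009],[0,0,0],-1]
    - [[0.0008,0,-0.0009],[0,0,0],-1]
    - [[0.0008,0,-0.0009],[0,0,0],-1]

```text
clock: 15.03
eef_pos: [485.0, 14.5, 181.5]
tcp_rot: [3.141, -0.175, -0.113]
contact_force: [-0.4, 3.1, -3.9]
opening: 0.121
```

```bash
python3 look.py 16; python3 ov.py 16 [124,311] [75,378]; python3 -c "
from h import *
st()"
```

```text
t 15.03 pos [485.   14.5 181.5] rpy [ 3.1415 -0.1747 -0.113 ] F [-0.4  3.1 -3.9] op 0.121 q [ 0.045  0.15   2.107 -0.042  0.713  0.187]
q from z 0.6777 dx along 37.6 expect 40.9 lat 0.1
[ 0.0003  0.0033 -0.001 ]
scene [12.7 -8.5] px*sc
top [-0.2 -3.1] px*sc
t 15.23 pos [484.9  14.5 181.5] rpy [ 3.1414 -0.1747 -0.1129] F [ 1.3  2.9 -4.4] op 0.124 q [ 0.045  0.15   2.107 -0.042  0.713  0.187]
```

View pics/scene16o.png

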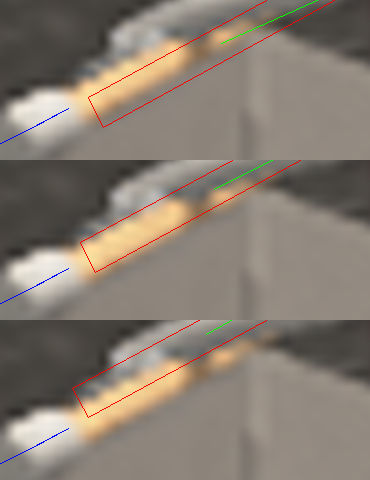

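View pics/top16o.png

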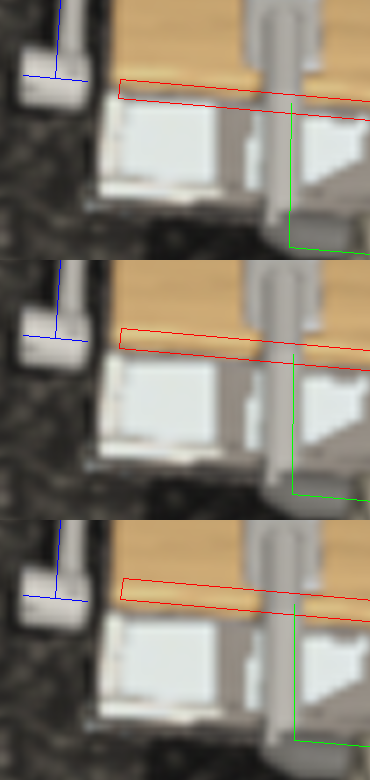

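View pics/scene16f.png

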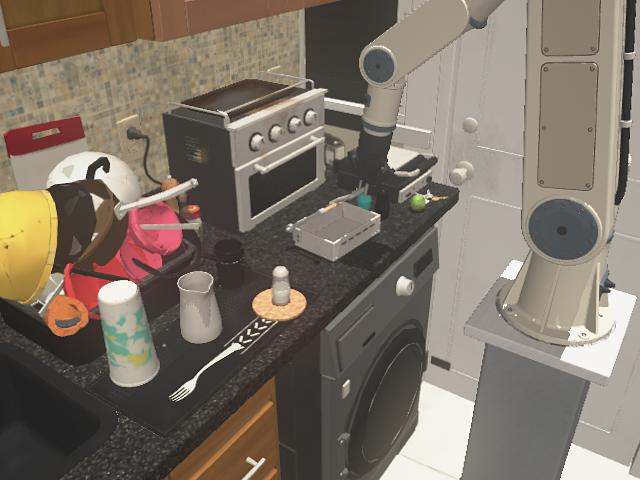

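```bash
python3 -c "
from h import *
for i in range(4):
  for k in range(3): im=viewer.grab_frame('scene')
  st()
a=cv2.imread('pics/scene16f.png').astype(int)[175:265,280:400]; print(abs(a-im[175:265,280:400,::-1].astype(int)).max(), abs(a-im[175:265,280:400,::-1].astype(int)).mean())
"
```

```text
t 15.38 pos [484.9  14.5 181.5] rpy [ 3.1414 -0.1747 -0.1129] F [-0.3  2.9 -4.5] op 0.116 q [ 0.045  0.15   2.107 -0.042  0.713  0.187]
t 15.53 pos [484.9  14.5 181.5] rpy [ 3.1415 -0.1747 -0.113 ] F [ 1.6  3.2 -5. ] op 0.118 q [ 0.045  0.15   2.107 -0.042  0.713  0.187]
t 15.68 pos [484.9  14.5 181.5] rpy [ 3.1414 -0.1747 -0.1129] F [ 2.   3.3 -5.5] op 0.116 q [ 0.045  0.15   2.107 -0.042  0.713  0.187]
t 15.83 pos [484.9  14.5 181.5] rpy [ 3.1415 -0.1747 -0.113 ] F [ 1.8  3.2 -4.9] op 0.117 q [ 0.045  0.15   2.107 -0.042  0.713  0.187]
6 0.5799074074074074
```

Everything has been stable for about 0.8 s, so I'm handing the job in.

```bash
python3 -c "
from h import *
print(job.sign_off())"
```

```text
the job is handed in; nothing more can be done
None
```

I moved the salt shaker from the lid to the cork mat, where it stands upright. Then I gripped the steel bar and raised the lid level with the setting arm. The job was handed in at about 15.8 s with the gripper still holding the lid; the sign-off gives no verdict.

- **Lid angle:** fits to both cameras put the setting arm at about 0.65 rad. The final overlays in the scene and top views agree with the lid being level with it, to about 0.01 rad.
- **A disagreement:** angles worked out from the gripper position differ. The last pose gives 0.68 rad from its height and about 0.65 rad from its forward travel, probably because the bar slipped 1–2 mm in the pads. I went by the pictures.
- **Holding steady:** over the last 0.8 s before hand-in the gripper position did not change. The force on the tool stayed around 6 N.
- **Forces:** the highest reading was about 28 N, when I set the shaker down.
- **Shaker tilt:** the shaker hung about 2–3° off vertical while carried, but stands upright on the mat in the last pictures.
- **Bystanders:** the milk jug and setting arm look unmoved in the last pictures; I judged this by eye, not by measurement.

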